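Lay the breakfast tray to its drawn layout

ROBOT

A 6-joint arm with a two-finger parallel gripper is mounted at the origin on the work surface. World frame = base frame: x ahead of the robot, y to its left, z up, the work surface at z = 0. Lengths are in m, angles in rad, forces in N, time in s.
With the tool pointing down it reaches from about 0.3 to 0.875 m from the base axis. Payload 4.2 kg.
Tool frame: the origin (TCP) lies at the very end of the fingers, on their centre line; the grasp point (between the pads) lies 19 mm behind it (r.grip_point_offset is the distance from the TCP to the grasp point, in m); z points along the fingers, y is the line along which they close (so a half turn about z gives the same grasp; the last joint's range is limited). The gripper opens to 85 mm and grips with 20 to 120 N. Pads are 22 mm wide; open, the fingers measure 114 mm over their backs; the gripper's body (76 mm by 85 mm) begins 54 mm behind the grasp point. The pads swing forward as they close: fully open they stand 13 mm farther back than shut.
Start: joints at [1.176, 0.32, 1.565, -0, 1.257, -0.02], TCP at [0.211, 0.535, 0.204] pointing down, gripper open.
Joint ranges: [-3.11, 3.11], [-0.84, 2.01], [0.21, 2.61], [-1.34, 4.49], [0.05, 2.63], [-2.56, 2.56]. Speed limits (rad/s): [2.57, 2.57, 3.14, 3.14, 3.14, 3.14].

INTERFACE

Orientations are given as a unit quaternion [w, x, y, z].
In Python, from rig import r, cams gives the robot as it stands.
- The arm moves only by the tool arm_command, never from a script. Its argument "commands" is a list of rows, each an object with "slide": the shift along the tool's x, y, z in mm, a list of three; "angular": the turn, a rotation vector about the tool's x, y, z in degrees, a list of three. In form: [{"slide": [tx, ty, tz], "angular": [rx, ry, rz]}, ...]. A call has 1 to 12 rows; each row shifts and turns the commanded pose from where the row before left it, along the tool's axes as they then stand; what a row does not reach is not made up. A row lasts 1/10 s, in which the tool goes at most 50 mm and 8.59 degrees, less where a joint would pass 70% of its speed; a pose out of reach is approached as far as the arm can. A call with a gripper value outside its range is refused whole. "hand" is the opening, from -1 (shut) to 1 (fully open), so that 0 is half open, set as the call begins (left out, the last holds). The fingers move at their own pace and stop on an object; "newtons" is the grip in N (left out, the last holds). Time passes only in rows, so rows that do not move let the fingers close. It gives the time, the measured TCP pose, the force, the opening and the grip force at its end, in the units of the state.
- r.sense(): the state, without advancing time (a new reading comes with each control period).
- cams.grab_frame(name): name is "scene" or "side" or "wrist"; returns the picture (480x640x3 uint8, blue, green, red); there is no depth.
- cams.camera_model(name): a dict with "K" (3x3 intrinsics, pixels), "R" (3x3) and "t" (3): a world point X has camera coordinates R X + t. Camera axes: x right, y down, z forward; pixel columns grow to the right and rows downward; lengths in m; the calibration is good to about 2 mm. The wrist camera is an equidistant fisheye: a pixel r from the principal point sees the ray r / f radians off the axis. A picture is of the moment at which its call begins: read the wrist's pose just before it. camera_model takes no time and is no camera call; for the wrist camera it gives the pose at the moment of the call.
- r.finish_job(): hands the job in; it is judged then, once.
The state is a dict: "clock": time; "joint_positions": joint angles; "qd": joint speeds; "effort": joint torques, N m; "eef_pos": TCP position; "eef_rot": TCP orientation; "wrist_force": force on the tool from outside, world axes, zero at the start; "wrist_torque": the same for the moment, N m; "grip_width": finger opening in m; "gripper_force": force on a finger pad.
Only numpy, scipy, OpenCV 4.12 (cv2) and the standard library are available. Lean on these libraries where they do the work, as an engineer would, in place of code of your own. Each camera call takes 0.05 s, during which the arm holds its last target. There are 200 camera calls.

TASK

Lay the breakfast tray as drawn on its floor: the pepper mill left standing on it goes back upright onto its round cork mat; every steel cup is lifted off the rail and stood upright inside a circle of its own, every wooden spoon is laid in one of the spoon shapes with its bowl on the drawn bowl, and the sugar box goes squarely inside the rectangle. The number of cups and spoons differs from day to day; leave the jar, salt pot and bottles where they are.

Things in the scene. Friction and masses are not known exactly. Their poses are not given: they have to be found in the camera images.
- tray: Fixed wooden tray, 270 mm (x) by 360 mm (y); origin: centre of its underside, on the worktop. Floor 6 mm above it, rim 8 mm wide, 12 mm high. Drawn on the floor in thin dark lines, 8 to 14 mm larger all round than the things: three circles (84 mm across) in a row on the far (+x) side, a rectangle (78 by 120 mm along y) near left (+y), two spoon shapes 58 mm apart near right.
- cup_mark1 (a point): Centre of a drawn cup circle, on the tray's floor. Any cup may go in any circle, one to a circle.
- cup_mark2 (a point): Centre of a drawn cup circle, on the tray's floor. Any cup may go in any circle, one to a circle.
- cup_mark3 (a point): Centre of a drawn cup circle, on the tray's floor. Any cup may go in any circle, one to a circle.
- box_mark (a point): Centre of the drawn rectangle, on the tray's floor; its long side runs along the tray's y.
- spoon_mark1 (a point): On the tray's floor: centre of the round bowl end of drawn spoon shape 1. The shape's handle runs from there in the tray's +y direction. Any spoon may go in either shape.
- spoon_mark2 (a point): On the tray's floor: centre of the round bowl end of drawn spoon shape 2. The shape's handle runs from there in the tray's +y direction. Any spoon may go in either shape.
- rail: Fixed steel rail stand; origin on the worktop under the upper bar; front is -x, bars along y. Upper bar (8 mm thick, centre 150 mm up) carries the cups' straps; the lower bar (8 mm, 105 mm up, 10 mm further forward) touches the cups' backs. Posts 12 mm thick, 158 mm high, at y = -172 and +172 mm. Cups hang near y = -100, 0, +100 mm, their axes 43 mm in front of the upper bar.
- cup1: Steel cup (may be absent; all alike), 56 mm across, 70 mm tall, wall 3 mm, 0.13 kg; origin: centre of its underside. A 14 mm wide hooked strap at its rim on +x: top at 68 mm, 51 mm from the axis, lip down to 44 mm above the origin. Hangs upright, underside 90 mm above the worktop; comes off by lifting straight up 26 mm or more, then moving to its -x. Grip it across its y.
- cup2: Steel cup (may be absent; all alike), 56 mm across, 70 mm tall, wall 3 mm, 0.13 kg; origin: centre of its underside. A 14 mm wide hooked strap at its rim on +x: top at 68 mm, 51 mm from the axis, lip down to 44 mm above the origin. Hangs upright, underside 90 mm above the worktop; comes off by lifting straight up 26 mm or more, then moving to its -x. Grip it across its y.
- cup3: Steel cup (may be absent; all alike), 56 mm across, 70 mm tall, wall 3 mm, 0.13 kg; origin: centre of its underside. A 14 mm wide hooked strap at its rim on +x: top at 68 mm, 51 mm from the axis, lip down to 44 mm above the origin. Hangs upright, underside 90 mm above the worktop; comes off by lifting straight up 26 mm or more, then moving to its -x. Grip it across its y.
- spoon1: Short wooden spoon lying flat (may be absent; both alike), 145 mm long, 12 mm thick, 0.03 kg. Origin on the underside of its 12 mm wide straight handle, near the balance point; the handle runs along x from 80 mm behind (-x) to 20 mm ahead; a round 36 mm wide bowl is centred 47 mm ahead (+x).
- spoon2: Short wooden spoon lying flat (may be absent; both alike), 145 mm long, 12 mm thick, 0.03 kg. Origin on the underside of its 12 mm wide straight handle, near the balance point; the handle runs along x from 80 mm behind (-x) to 20 mm ahead; a round 36 mm wide bowl is centred 47 mm ahead (+x).
- sugar_box: Closed white sugar box with a wooden top, 54 mm (its x) by 96 mm (its y) by 45 mm tall, 0.2 kg; one solid piece; origin at the centre of its underside. Either way round is right.
- mill: Small dark wooden pepper mill, 100 mm tall, 0.16 kg, round foot 48 mm across (lowest 18 mm), waist 38 mm across from 18 to 58 mm, head 42 mm across from 58 to 80 mm, small knob 18 mm across to the top; origin at the centre of its underside. It stands upright on the tray at the start.
- mat: Fixed round cork mat, 84 mm across, 4 mm thick, on the worktop; origin at the centre of its underside. The pepper mill's place.
- spice_jar: Bystander: a small glass spice jar with a steel cap, 40 mm across and 55 mm tall; origin at the centre of its underside. Leave it alone.
- oil_bottle: Bystander: a green glass oil bottle, 64 mm across and 210 mm tall; origin at the centre of its underside. Leave it alone.
- vinegar_bottle: Bystander: a clear glass bottle, 54 mm across and 170 mm tall; origin at the centre of its underside. Leave it alone.
- salt_pot: Bystander: a white lidded pot, 44 mm across and 70 mm tall; origin at the centre of its underside. Leave it alone.
Things that resemble listed ones, but are neither listed nor needed, are in the scene too. Leave any purple look-alike of the cup2 alone.

How it is judged:
By the outcome, as a careful person would: the job done as asked, in the order asked, and still so for the second after the job is handed in, with the robot touching nothing.
Of cup1, cup2, cup3, spoon1, spoon2 only 3 to 5 are there at a start; the rules pass over those that are not, and their reading is None.
At some moment in a run one of spoon1, spoon2, sugar_box may be knocked a few centimetres aside while the robot is not near it.
It also fails if it takes over 210 s, if anything falls off the work surface, if the arm or the gripper's body presses on something with over 40 N, if the wrist force passes 120 N, or if a joint passes its speed limit or range.

## Working session

There is one attempt and no reset: what is moved stays moved. The work goes in short steps, Python scripts to look and compute and a tool call to move; the robot and the scene stay as the last step left them, time stands still between calls to the robot, and variables do not carry over. Pictures are saved under pics/ and viewed, at most 14 in all, crops included, and the job is handed in when it is done.

Besides the shell and the picture viewer there is one more tool, called after "Call:" as a command line: name --argument value ..., lists and objects as JSON in quotes. arm_command: Moves the arm, as the interface text tells. Its arguments: {"type":"object","properties":{"commands":{"type":"array","items":{"type":"object","properties":{"slide":{"type":"array","items":{"type":"number"}},"angular":{"type":"array","items":{"type":"number"}}}}},"hand":{"type":"number"},"newtons":{"type":"number"}},"required":["commands"]}

```bash
ls; mkdir -p pics
cat > h.py <<'E'
import numpy as np,cv2
from rig import r,cams
E
python3 - <<'E'
from h import *
for n in ("scene","side","wrist"):
    m=cams.camera_model(n); print(n,{k:np.round(v,4).tolist() if not isinstance(v,str) else v for k,v in m.items()})
    cv2.imwrite(f"pics/{n}0.png",cams.grab_frame(n))
s=r.sense();print(s)
E
```

```text
pics
scene {'K': [[457.6935, 0.0, 320.2169], [0.0, 457.6935, 241.7725], [0.0, 0.0, 1.0]], 'R': [[-0.6259, 0.7799, -0.0003], [0.6779, 0.5438, -0.4946], [-0.3856, -0.3098, -0.8691]], 't': [0.3058, -0.3159, 1.3736]}
side {'K': [[522.0948, 0.0, 321.9654], [0.0, 522.0948, 245.1748], [0.0, 0.0, 1.0]], 'R': [[0.8689, -0.4946, -0.0196], [-0.3625, -0.6088, -0.7057], [0.3371, 0.6203, -0.7082]], 't': [-0.4291, 0.2518, 1.0559]}
wrist {'K': [[371.6483, 0.0, 320.225], [0.0, 371.6483, 239.7299], [0.0, 0.0, 1.0]], 'R': [[0.3667, 0.9303, -0.0019], [0.8991, -0.3539, 0.2577], [0.239, -0.0962, -0.9662]], 't': [-0.5739, -0.0334, 0.3778]}
{'clock': 0.15, 'joint_positions': array([ 1.17601502e+00,  3.20133721e-01,  1.56538008e+00,  2.59009679e-06,
        1.25742030e+00, -2.00267639e-02]), 'qd': array([-0.00054213, -0.00109459, -0.00531268,  0.00053689,  0.00134316,
       -0.0008032 ]), 'effort': array([-5.59124544e-05, -4.15846574e+01, -2.34343278e+01, -2.02685769e-04,
        6.01828375e-03,  1.78773401e-06]), 'eef_pos': array([0.21033647, 0.5347244 , 0.20378921]), 'eef_rot': array([-1.39321122e-04,  1.86283068e-01,  9.82495887e-01, -6.56096621e-04]), 'wrist_force': array([0.05554278, 0.249533  , 0.58643325]), 'wrist_torque': array([-0.02172642,  0.03894273,  0.02160399]), 'gripper_force': 0.0, 'grip_width': 0.08539362536569364}
```

View pics/scene0.png

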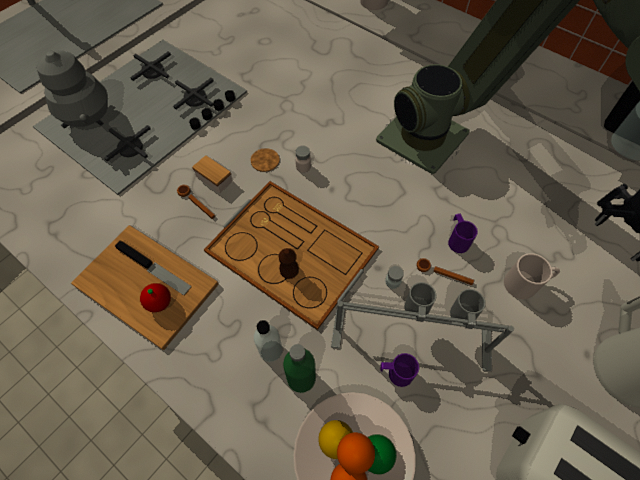

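View pics/side0.png

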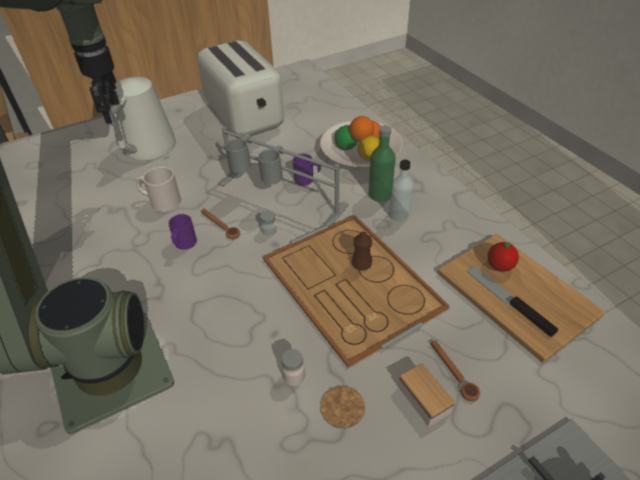

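The scene shows two cups on the rail (422,298; 468,303), spoons at (197,200) and (445,271), the box (212,170), mat (265,160), the tray (292,253) with the mill (288,262), and purple decoys at (463,235) and (403,369). The side view agrees with this. Next I'll enlarge.

Run:
```python
import cv2
a=cv2.imread("pics/scene0.png");b=cv2.imread("pics/side0.png")
def crop(im,x,y,w,h,f,n):
    c=cv2.resize(im[y:y+h,x:x+w],None,fx=f,fy=f,interpolation=cv2.INTER_CUBIC)
    for i in range(0,w,20): cv2.putText(c,str(x+i),(i*f,10),0,.35,(0,0,255),1);cv2.line(c,(i*f,12),(i*f,18),(0,0,255),1)
    for i in range(0,h,20): cv2.putText(c,str(y+i),(0,i*f+4),0,.35,(0,0,255),1);cv2.line(c,(24,i*f),(30,i*f),(0,0,255),1)
    cv2.imwrite("pics/"+n,c)
crop(a,170,140,220,195,3,"c1.png");crop(a,325,240,200,140,4,"c2.png");crop(b,260,205,230,235,2,"c3x.png");crop(b,190,120,160,130,4,"c4.png");crop(b,255,205,235,225,2,"c3.png")
```

```text
(no output)
```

View pics/c1.png

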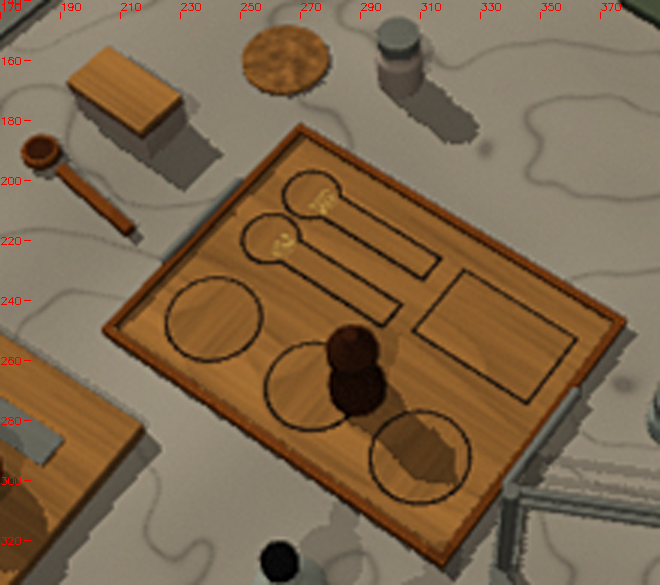

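View pics/c2.png

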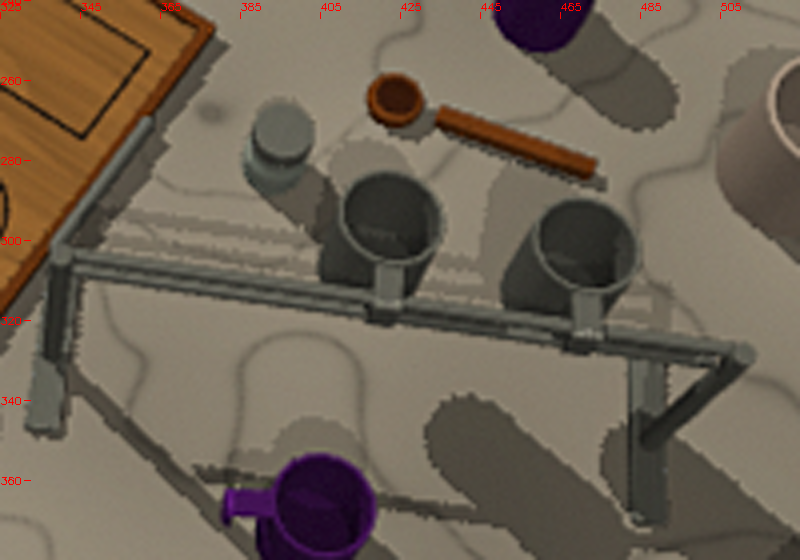

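View pics/c4.png

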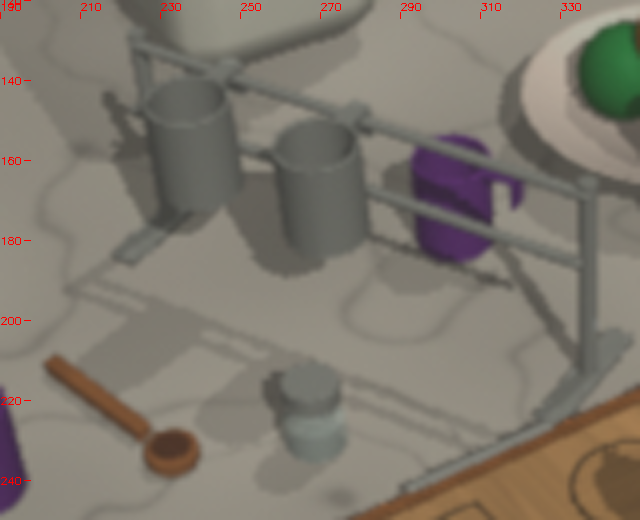

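The crops give readable tray lines (circles at 241,246 / 274,269 / 310,292; bowls at 274,205 / 260,220), plus the box top corners, the cup rims (423,294; 471,301) and the bar ends (340,303; 511,329). Next I'll compute the positions.

```bash
cat >> h.py <<'E'
from scipy.optimize import least_squares
def ray(n,p,m=None):
    m=m or cams.camera_model(n);K,R,t=[np.array(m[k]) for k in "KRt"]
    d=np.array([(p[0]-K[0,2])/K[0,0],(p[1]-K[1,2])/K[1,1]])
    if n=="wrist":
        th=np.hypot(*d);d3=np.r_[d/th*np.sin(th),np.cos(th)] if th>1e-9 else np.array([0,0,1.])
    else: d3=np.r_[d,1]
    return -R.T@t,R.T@d3
def P(n,p,z,m=None):
    c,d=ray(n,p,m);return (c+d*(z-c[2])/d[2])[:2]
def tri(a,b):
    (c1,d1),(c2,d2)=ray("scene",a),ray("side",b)
    s=np.linalg.lstsq(np.c_[d1,-d2],c2-c1,rcond=None)[0];p,q=c1+s[0]*d1,c2+s[1]*d2
    return (p+q)/2,np.linalg.norm(p-q)
def fit(loc,w):
    loc,w=np.array(loc),np.array(w)
    def f(v): c,s=np.cos(v[2]),np.sin(v[2]);return (loc@np.array([[c,s],[-s,c]])+v[:2]-w).ravel()
    best=min((least_squares(f,[*w.mean(0),a]) for a in (0,1.5,3,-1.5)),key=lambda o:o.cost)
    return best.x,f(best.x).reshape(-1,2)
E
cat > m1.py <<'E'
from h import *
np.set_printoptions(precision=4,suppress=True)
c1=lambda u,v:(170+u/3,140+v/3); c2=lambda u,v:(325+u/4,240+v/4); c4=lambda u,v:(190+u/4,120+v/4)
S=lambda p,z:P("scene",p,z)
C=[S(c1(*p),.012) for p in((300,125),(625,322),(443,565),(106,329))]
print("corners",*C)
# robot near corners: C0-C1 near side; +y end is C1?
x,res=fit([(-.135,-.18),(-.135,.18),(.135,.18),(.135,-.18)],C);print("tray",x,"\n",res*1e3)
for n,p in dict(ca=(214,319),cb=(313,387),cc=(420,457),s1=(312,195),s2=(270,239),r1=(463,270),r2=(577,340),r3=(528,403),r4=(414,331)).items():
    w=S(c1(*p),.006);c,s=np.cos(x[2]),np.sin(x[2]);d=w-x[:2];print(n,w,"local",[c*d[0]+s*d[1],-s*d[0]+c*d[1]])
B=[S(c1(*p),.045) for p in((109,46),(184,98),(143,133),(68,81))]
xb,rb=fit([(-.027,-.048),(-.027,.048),(.027,.048),(.027,-.048)],B);print("box",xb,rb*1e3)
print("mat",S(c1(286,60),.004),P("side",(343,406),.004))
b,e=S(c1(42,151),.010),S(c1(132,233),.012);print("spoonA bowl",b,"end",e,np.linalg.norm(b-e),"side",P("side",(471,391),.01),P("side",(433,342),.012))
b,e=S(c2(396,98),.010),S(c2(596,169),.012);print("spoonB bowl",b,"end",e,np.linalg.norm(b-e),"side",P("side",c4(171,453),.01),P("side",c4(50,363),.012))
print("millknob",S(c1(351,340),.09),P("side",(363,241),.09),"foot",S(c1(357,392),.015),P("side",(361,264),.015))
print("cup1",tri(c2(392,217),c4(319,146)),S(c2(392,217),.16),"cup2",tri(c2(586,245),c4(188,103)),S(c2(586,245),.16))
print("bar",S(c2(62,252),.154),S(c2(745,355),.154),P("side",c4(588,187),.154),P("side",c4(138,40),.154))
print("jars",S(c2(283,130),.055),S(c1(398,35),.055))
E
python3 m1.py
```

```text
corners [ 0.4174 -0.2365] [0.3998 0.1196] [0.6647 0.1338] [ 0.6818 -0.221 ]
tray [ 0.5409 -0.051   0.0514] 
 [[-2.0594 -1.2223]
 [-2.9418  2.1774]
 [ 1.8239  1.8848]
 [ 3.1773 -2.8398]]
ca [ 0.6153 -0.1591] local [np.float64(0.06877570045537647), np.float64(-0.1117143744860351)]
cb [ 0.6108 -0.0495] local [np.float64(0.06987112098487946), np.float64(-0.0019999830227491137)]
cc [0.6038 0.0605] local [np.float64(0.06851723137863984), np.float64(0.10821381204003572)]
s1 [ 0.4664 -0.1788] local [np.float64(-0.08098683802540071), np.float64(-0.12377897348691573)]
s2 [ 0.525  -0.1766] local [np.float64(-0.022277045631887094), np.float64(-0.12456275834375861)]
r1 [ 0.4429 -0.0227] local [np.float64(-0.0964432414450096), np.float64(0.033315441345237944)]
r2 [0.4366 0.0964] local [np.float64(-0.09658883069778355), np.float64(0.15262110991619254)]
r3 [0.5101 0.0997] local [np.float64(-0.023045109983793038), np.float64(0.1521445910984173)]
r4 [ 0.5168 -0.0175] local [np.float64(-0.02235455942924162), np.float64(0.03474438419563649)]
box [ 0.5032 -0.3689  0.0025] [[-0.7904  0.4682]
 [-1.2014 -0.8294]
 [ 1.4031  0.2976]
 [ 0.5887  0.0636]]
mat [ 0.3636 -0.3038] [ 0.3649 -0.307 ]
spoonA bowl [ 0.5871 -0.403 ] end [ 0.5993 -0.2731] 0.1304353738946354 side [ 0.5901 -0.4062] [ 0.5962 -0.2822]
spoonB bowl [0.3673 0.2371] end [0.3331 0.3593] 0.1269142802333659 side [0.3675 0.2327] [0.3316 0.3515]
millknob [ 0.5879 -0.0202] [ 0.5878 -0.0252] foot [ 0.5943 -0.0144] [ 0.5856 -0.0251]
cup1 (array([0.5108, 0.2892, 0.1578]), np.float64(0.003835052764289186)) [0.5101 0.2903] cup2 (array([0.4603, 0.3758, 0.1567]), np.float64(0.0024339154043782475)) [0.461  0.3764]
bar [0.6303 0.1676] [0.46   0.4681] [0.6356 0.1691] [0.4625 0.4636]
jars [0.4523 0.2014] [ 0.3048 -0.21  ]
```

```bash
cat >> h.py <<'E'
def go(x,y,z=None,a=None):
    "print turn about tool z (deg), then slide (mm) in tool axes after the turn, to TCP target; a=world angle of tool y"
    s=r.sense();w,q=s["eef_rot"][0],s["eef_rot"][1:]
    from scipy.spatial.transform import Rotation as Ro
    R=Ro.from_quat([*q,w]);M=R.as_matrix();a0=np.degrees(np.arctan2(M[1,1],M[0,1]))
    q6=np.degrees(s["joint_positions"][5]);q1=np.degrees(s["joint_positions"][0])
    if a is None:a=a0
    t=(a0-a+90)%180-90
    d=np.array([x,y,s["eef_pos"][2] if z is None else z])-s["eef_pos"]
    an=np.radians(a0-t);X=np.array([-np.sin(an),np.cos(an)]);Y=np.array([np.cos(an),np.sin(an)])
    q6e=np.degrees(np.arctan2(y,x))-(a0-t)
    tl=np.degrees(np.arccos(-M[2,2]))
    print(f"a0={a0:.1f} tilt={tl:.1f} turn={t:.1f} slide x={1e3*d[:2]@X:.1f} y={1e3*d[:2]@Y:.1f} z={-1e3*d[2]:.1f} q6~{q6:.0f}->{q6e:.0f} clock={s['clock']:.1f} w={s['grip_width']:.4f} f={s['wrist_force'].round(1)}")
E
python3 - <<'E'
from h import *
print("vin",tri((263,327),(405,165)),P("side",(400,215),.0),"oil",tri((297,352),(385,133)),P("side",(380,195),0))
print("purple",P("scene",(463,240),.03),P("scene",(403,372),.03))
go(.587,-.022,.055)
E
```

```text
vin (array([0.7710618 , 0.08013459, 0.16364269]), np.float64(0.0015075569049516073)) [0.77571572 0.08167873] oil (array([0.7743298 , 0.17331345, 0.20022097]), np.float64(0.0016768160788491757)) [0.7768907  0.17640649]
purple [0.25726089 0.27916868] [0.62993346 0.34491343]
a0=68.5 tilt=0.1 turn=0.0 slide x=-554.3 y=-380.2 z=148.8 q6~-1->-71 clock=0.1 w=0.0854 f=[0.1 0.2 0.6]
```

Call:
arm_command --commands '[{"slide":[-33,-23,0]},{"slide":[-33,-23,0]},{"slide":[-33,-23,0]},{"slide":[-33,-23,0]},{"slide":[-33,-23,0]},{"slide":[-33,-23,0]},{"slide":[-33,-23,0]},{"slide":[-33,-23,0]},{"slide":[-33,-23,0]},{"slide":[-33,-23,0]},{"slide":[-33,-23,0]},{"slide":[-33,-23,0]}]' --hand 1 --newtons 40

```text
schema error: expected keys slide, angular
```

Call:
arm_command --commands '[{"slide":[-33,-23,0]},{"slide":[-33,-23,0]},{"slide":[-33,-23,0]},{"slide":[-33,-23,0]},{"slide":[-26,-12,0]},{"slide":[0,0,0]},{"slide":[0,0,0]},{"slide":[0,0,0]}]'

```text
schema error: expected keys slide, angular
```

Run:
```python
from h import *
go(.587,-.022,.055)
m=cams.camera_model("wrist");im=cams.grab_frame("wrist");cv2.imwrite("pics/w1.png",im);np.save("w1.npy",m,allow_pickle=True)
```

```text
a0=68.5 tilt=0.1 turn=0.0 slide x=-554.3 y=-380.2 z=148.8 q6~-1->-71 clock=0.1 w=0.0854 f=[0.1 0.2 0.6]
```

View pics/w1.png

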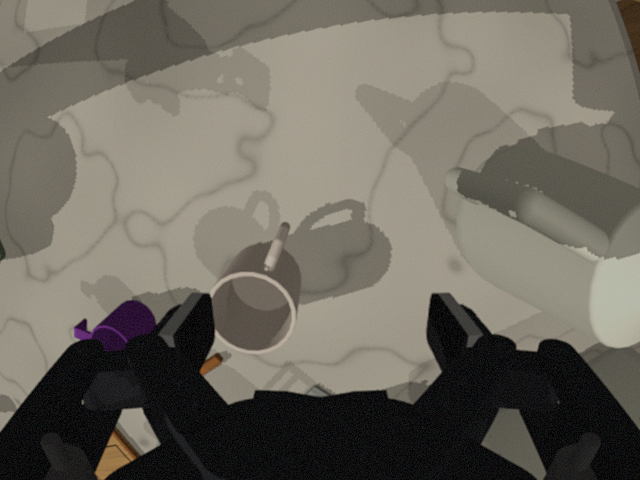

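The rows need both keys, so the arm didn't move. This wrist view is from the start pose, with the white mug at (255,310) and the kettle at right.

Call:
arm_command --commands '[{"slide":[-33,-23,0],"angular":[0,0,0]},{"slide":[-33,-23,0],"angular":[0,0,0]},{"slide":[-33,-23,0],"angular":[0,0,0]},{"slide":[-33,-23,0],"angular":[0,0,0]},{"slide":[-33,-23,0],"angular":[0,0,0]},{"slide":[-33,-23,0],"angular":[0,0,0]},{"slide":[-33,-23,0],"angular":[0,0,0]},{"slide":[-33,-23,0],"angular":[0,0,0]},{"slide":[-33,-23,0],"angular":[0,0,0]},{"slide":[-33,-23,0],"angular":[0,0,0]},{"slide":[-33,-23,0],"angular":[0,0,0]},{"slide":[-33,-23,0],"angular":[0,0,0]}]' --hand 1 --newtons 40

```text
clock: 1.4
eef_pos: [0.4785, 0.1317, 0.2044]
eef_rot: [-0.0, 0.186, 0.982, 0.0]
wrist_force: [0.7, 0.6, -0.8]
grip_width: 0.0854
gripper_force: 0.0
```

Call:
arm_command --commands '[{"slide":[-33,-23,0],"angular":[0,0,0]},{"slide":[-33,-23,0],"angular":[0,0,0]},{"slide":[-33,-23,0],"angular":[0,0,0]},{"slide":[-33,-23,0],"angular":[0,0,0]},{"slide":[-26,-12,0],"angular":[0,0,0]},{"slide":[0,0,0],"angular":[0,0,0]},{"slide":[0,0,0],"angular":[0,0,0]},{"slide":[0,0,0],"angular":[0,0,0]}]'

```text
clock: 2.2
eef_pos: [0.5862, -0.0206, 0.2042]
eef_rot: [-0.001, 0.186, 0.983, 0.0]
wrist_force: [-0.5, 0.5, -0.8]
grip_width: 0.0854
gripper_force: 0.0
```

Run:
```python
from h import *
go(.587,-.022,.055)
m=cams.camera_model("wrist");im=cams.grab_frame("wrist");cv2.imwrite("pics/w2.png",im);np.save("w2.npy",m,allow_pickle=True)
```

```text
a0=68.6 tilt=0.1 turn=0.0 slide x=-1.3 y=-1.0 z=149.2 q6~-72->-71 clock=2.2 w=0.0854 f=[-0.5  0.5 -0.8]
```

View pics/w2.png

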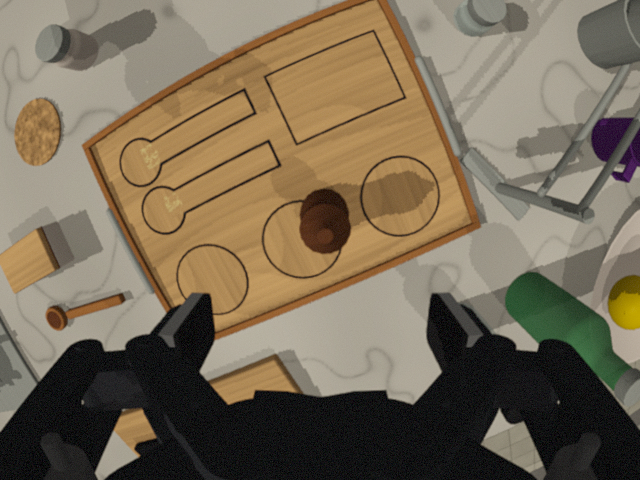

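The wrist camera sees the tray, with the mill knob at (325,236), circles at (212,280), (302,240) and (400,196), drawn bowls at (140,162) and (163,210), and the mat at (38,131). I'll check these against the first estimates.

Run:
```python
from h import *
m=np.load("w2.npy",allow_pickle=True).item()
for n,p,z in [("knob",(325,237),.106),("foot",(324,205),.024),("ca",(212,280),.006),("cb",(302,240),.006),("cc",(400,196),.006),("s1",(140,162),.006),("s2",(163,210),.006),("mat",(38,131),.004),("r",(265,77),.006),("r",(374,31),.006),("r",(405,97),.006),("r",(297,144),.006)]: print(n,P("wrist",p,z,m).round(4))
```

```text
knob [ 0.5914 -0.0192]
foot [ 0.5818 -0.0154]
ca [ 0.6158 -0.1593]
cb [ 0.6102 -0.0504]
cc [0.6037 0.0588]
s1 [ 0.4669 -0.1801]
s2 [ 0.5249 -0.177 ]
mat [ 0.3647 -0.3021]
r [ 0.4435 -0.0229]
r [0.4376 0.0946]
r [0.5116 0.0984]
r [ 0.5183 -0.0186]
```

Call:
arm_command --commands '[{"slide":[-1,0,37],"angular":[0,0,0]},{"slide":[-1,0,37],"angular":[0,0,0]},{"slide":[0,0,37],"angular":[0,0,0]},{"slide":[0,0,28],"angular":[0,0,0]},{"slide":[0,0,10],"angular":[0,0,0]},{"slide":[0,0,0],"angular":[0,0,0]},{"slide":[0,0,0],"angular":[0,0,0]}]'

```text
clock: 2.95
eef_pos: [0.5898, -0.0217, 0.0569]
eef_rot: [0.001, 0.186, 0.983, 0.0]
wrist_force: [0.2, -0.0, -0.3]
grip_width: 0.0855
gripper_force: 0.0
```

Call:
arm_command --commands '[{"slide":[0,0,0],"angular":[0,0,0]},{"slide":[0,0,0],"angular":[0,0,0]},{"slide":[0,0,0],"angular":[0,0,0]},{"slide":[0,0,0],"angular":[0,0,0]},{"slide":[0,0,0],"angular":[0,0,0]},{"slide":[0,0,0],"angular":[0,0,0]},{"slide":[0,0,0],"angular":[0,0,0]},{"slide":[0,0,0],"angular":[0,0,0]}]' --hand -1 --newtons 40

```text
clock: 3.75
eef_pos: [0.5929, -0.0208, 0.0596]
eef_rot: [0.005, 0.187, 0.982, 0.002]
wrist_force: [1.6, 5.2, 13.8]
grip_width: 0.0166
gripper_force: 44.7
```

Call:
arm_command --commands '[{"slide":[0,0,-10],"angular":[0,0,0]},{"slide":[0,0,-20],"angular":[0,0,0]},{"slide":[0,0,-30],"angular":[0,0,0]},{"slide":[0,0,-30],"angular":[0,0,0]},{"slide":[0,0,0],"angular":[0,0,0]},{"slide":[0,0,0],"angular":[0,0,0]}]'

```text
clock: 4.35
eef_pos: [0.5884, -0.0222, 0.1453]
eef_rot: [-0.0, 0.186, 0.982, -0.0]
wrist_force: [-1.0, -0.1, -2.1]
grip_width: 0.0166
gripper_force: 42.3
```

Run:
```python
from h import *
go(.3645,-.304,.053)
```

```text
a0=68.5 tilt=0.0 turn=0.0 slide x=105.1 y=-344.2 z=92.3 q6~-72->-108 clock=4.3 w=0.0166 f=[-1.  -0.1 -2.1]
```

The grip closed to 16.6 mm instead of about 42 mm, so it may have the knob. I'll look.

Run:
```python
from h import *
a=cams.grab_frame("scene")[150:350,200:400];b=cams.grab_frame("side")[120:320,260:460]
cv2.imwrite("pics/g1.png",cv2.resize(np.hstack([a,b]),None,fx=2,fy=2,interpolation=2))
```

```text
(no output)
```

View pics/g1.png

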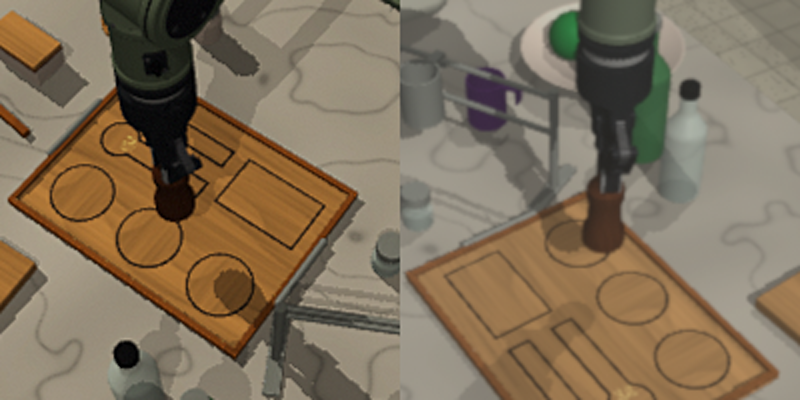

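```bash
cat >> h.py <<'E'
def pj(n,X):
    m=cams.camera_model(n);K,R,t=[np.array(m[k]) for k in "KRt"];c=R@np.array(X)+t;c=K@c;return c[:2]/c[2]
E
python3 - <<'E'
from h import *
for z in (.04,.06,.08,.09,.1,.12,.14,.16,.18,.2): print(z,pj("side",(.588,-.022,z)).round(1),pj("scene",(.588,-.022,z)).round(1))
E
```

```text
0.04 [361.5 255.5] [287.7 262.6]
0.06 [361.8 249.4] [287.2 258.8]
0.08 [362.1 243.2] [286.7 254.9]
0.09 [362.3 240.1] [286.4 252.9]
0.1 [362.4 236.9] [286.1 250.9]
0.12 [362.8 230.4] [285.6 246.7]
0.14 [363.1 223.8] [285.  242.4]
0.16 [363.4 217. ] [284.4 238. ]
0.18 [363.8 210. ] [283.7 233.4]
0.2 [364.1 202.9] [283.1 228.6]
```

Run:
```python
from h import *
a=cams.grab_frame("scene")[190:270,245:325];b=cams.grab_frame("side")[170:250,325:405]
c=np.hstack([a,b]).astype(float)/255
cv2.imwrite("pics/g2.png",cv2.resize((255*np.clip(c*1.5,0,1)**.45).astype(np.uint8),None,fx=5,fy=5,interpolation=2))
```

```text
(no output)
```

View pics/g2.png

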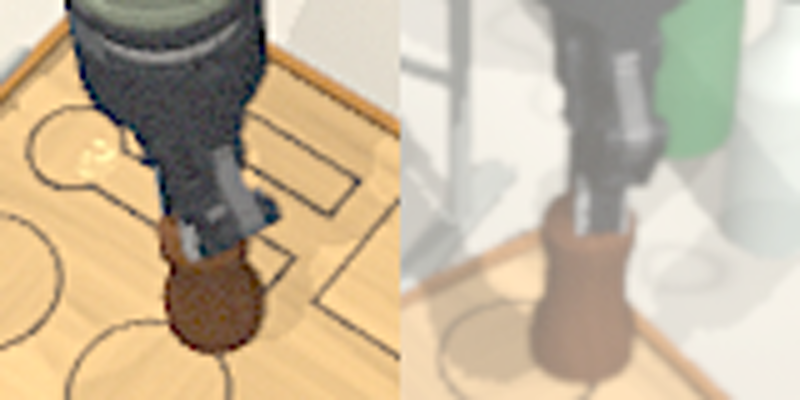

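The mill hangs upright. The fingers straddle its head and the foot is at about z = 0.09, so the grip is good. On to the mat.

Call:
arm_command --commands '[{"slide":[10,-33,0],"angular":[0,0,0]},{"slide":[10,-34,0],"angular":[0,0,0]},{"slide":[10,-34,0],"angular":[0,0,0]},{"slide":[10,-34,0],"angular":[0,0,0]},{"slide":[10,-34,0],"angular":[0,0,0]},{"slide":[10,-34,0],"angular":[0,0,0]},{"slide":[10,-34,0],"angular":[0,0,0]},{"slide":[10,-34,0],"angular":[0,0,0]},{"slide":[10,-34,0],"angular":[0,0,0]},{"slide":[15,-39,0],"angular":[0,0,0]},{"slide":[0,0,0],"angular":[0,0,0]},{"slide":[0,0,0],"angular":[0,0,0]}]'

```text
clock: 5.75
eef_pos: [0.3643, -0.3039, 0.1446]
eef_rot: [-0.001, 0.188, 0.982, 0.001]
wrist_force: [0.3, 0.4, -1.7]
grip_width: 0.0163
gripper_force: 42.1
```

Call:
arm_command --commands '[{"slide":[0,0,25],"angular":[0,0,0]},{"slide":[0,0,25],"angular":[0,0,0]},{"slide":[0,0,20],"angular":[0,0,0]},{"slide":[0,0,8],"angular":[0,0,0]},{"slide":[0,0,4],"angular":[0,0,0]},{"slide":[0,0,0],"angular":[0,0,0]},{"slide":[0,0,0],"angular":[0,0,0]},{"slide":[0,0,0],"angular":[0,0,0]}]'

```text
clock: 6.55
eef_pos: [0.3658, -0.3041, 0.0642]
eef_rot: [0.001, 0.186, 0.983, -0.0]
wrist_force: [0.6, -0.2, -1.3]
grip_width: 0.0165
gripper_force: 42.2
```

Run:
```python
from h import *
go(.3645,-.304,.0575)
```

```text
a0=68.5 tilt=0.1 turn=0.0 slide x=1.2 y=-0.3 z=6.7 q6~-110->-108 clock=6.5 w=0.0165 f=[ 0.6 -0.2 -1.3]
```

Call:
arm_command --commands '[{"slide":[0,0,2],"angular":[0,0,0]},{"slide":[0,0,2],"angular":[0,0,0]},{"slide":[0,0,1],"angular":[0,0,0]},{"slide":[0,0,0],"angular":[0,0,0]},{"slide":[0,0,0],"angular":[0,0,0]},{"slide":[0,0,0],"angular":[0,0,0]}]'

```text
clock: 7.15
eef_pos: [0.3652, -0.3038, 0.0584]
eef_rot: [0.0, 0.186, 0.982, 0.0]
wrist_force: [0.2, -1.1, -2.6]
grip_width: 0.0159
gripper_force: 42.2
```

Call:
arm_command --commands '[{"slide":[0,0,2],"angular":[0,0,0]},{"slide":[0,0,1],"angular":[0,0,0]},{"slide":[0,0,0],"angular":[0,0,0]},{"slide":[0,0,0],"angular":[0,0,0]}]'

```text
clock: 7.55
eef_pos: [0.3655, -0.3041, 0.0575]
eef_rot: [0.001, 0.186, 0.982, -0.0]
wrist_force: [-2.9, 2.3, 15.6]
grip_width: 0.0164
gripper_force: 47.5
```

Run:
```python
from h import *
np.set_printoptions(precision=1,suppress=True)
print(r.sense()["wrist_force"],r.sense()["eef_pos"]*1e3)
a=cams.grab_frame("scene")[100:200,225:325];b=cams.grab_frame("side")[325:425,300:400]
c=np.hstack([a,b]).astype(float)/255
cv2.imwrite("pics/g3.png",cv2.resize((255*np.clip(c*1.4,0,1)**.5).astype(np.uint8),None,fx=4,fy=4,interpolation=2))
```

```text
[-2.9  2.3 15.6] [ 365.5 -304.1   57.5]
```

View pics/g3.png

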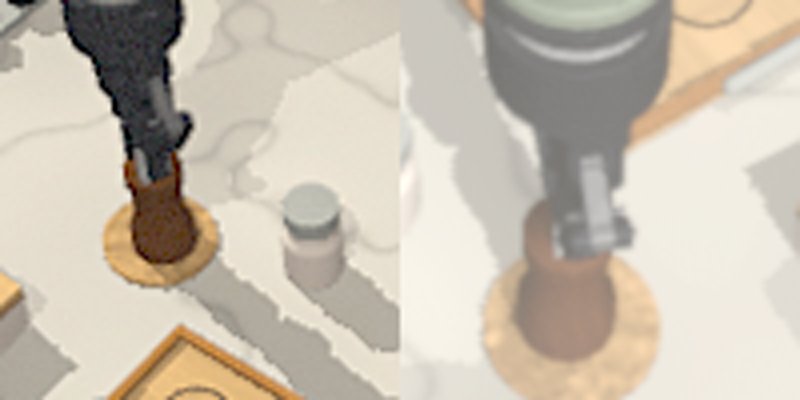

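The mill is standing on the mat: contact came at z = 0.0575 and both views show it inside the mat. I'll release it and go to the cups.

Call:
arm_command --commands '[{"slide":[0,0,-1],"angular":[0,0,0]},{"slide":[0,0,0],"angular":[0,0,0]},{"slide":[0,0,0],"angular":[0,0,0]},{"slide":[0,0,0],"angular":[0,0,0]},{"slide":[0,0,0],"angular":[0,0,0]},{"slide":[0,0,0],"angular":[0,0,0]},{"slide":[0,0,0],"angular":[0,0,0]},{"slide":[0,0,0],"angular":[0,0,0]}]' --hand 1

```text
clock: 8.45
eef_pos: [0.3652, -0.3037, 0.0563]
eef_rot: [-0.0, 0.186, 0.982, 0.0]
wrist_force: [0.7, 0.1, 0.3]
grip_width: 0.0852
gripper_force: 0.0
```

Call:
arm_command --commands '[{"slide":[0,0,-20],"angular":[0,0,0]},{"slide":[0,0,-40],"angular":[0,0,0]},{"slide":[0,0,-45],"angular":[0,0,0]},{"slide":[0,0,-40],"angular":[0,0,0]},{"slide":[0,0,0],"angular":[0,0,-8]},{"slide":[0,0,0],"angular":[0,0,-8]},{"slide":[0,0,0],"angular":[0,0,-8]},{"slide":[0,0,0],"angular":[0,0,-8]},{"slide":[0,0,0],"angular":[0,0,-8]},{"slide":[0,0,0],"angular":[0,0,-8]},{"slide":[0,0,0],"angular":[0,0,-3.5]},{"slide":[0,0,0],"angular":[0,0,0]}]'

```text
clock: 9.65
eef_pos: [0.3936, -0.2614, 0.1976]
eef_rot: [-0.026, -0.227, 0.973, -0.025]
wrist_force: [0.2, 0.1, -0.6]
grip_width: 0.0852
gripper_force: 0.0
```

Run:
```python
from h import *
go(.5105,.2905,.121,120)
```

```text
a0=116.3 tilt=4.1 turn=-3.7 slide x=-377.2 y=419.5 z=76.6 q6~-147->-90 clock=9.7 w=0.0852 f=[ 0.2  0.1 -0.6]
```

Call:
arm_command --commands '[{"slide":[-27,30,0],"angular":[0,0,0]},{"slide":[-27,30,0],"angular":[0,0,0]},{"slide":[-27,30,0],"angular":[0,0,0]},{"slide":[-27,30,0],"angular":[0,0,0]},{"slide":[-27,30,0],"angular":[0,0,0]},{"slide":[0,0,0],"angular":[0,0,0]}]'

```text
clock: 10.25
eef_pos: [0.4489, -0.0664, 0.1837]
eef_rot: [-0.026, -0.227, 0.973, -0.024]
wrist_force: [0.4, -2.2, -0.9]
grip_width: 0.0852
gripper_force: 0.0
```

```bash
cat >> h.py <<'E'
def lev():
    "rotation vector (deg, tool axes) that makes the tool point straight down"
    from scipy.spatial.transform import Rotation as Ro
    e=r.sense()["eef_rot"];M=Ro.from_quat([*e[1:],e[0]]).as_matrix();d=M.T@np.array([0,0,-1.]);print("level",np.degrees(np.cross([0,0,1],d)).round(2))
E
python3 - <<'E'
from h import *
go(.5105,.2905,.121,120);lev()
print(r.sense()["eef_pos"])
E
```

```text
a0=116.3 tilt=4.1 turn=-3.7 slide x=-231.8 y=278.3 z=62.7 q6~-122->-90 clock=10.2 w=0.0852 f=[ 0.4 -2.2 -0.9]
level [-2.04 -3.5   0.  ]
[ 0.44890181 -0.06640402  0.18372211]
```

Now level, turn the last bit, raise and go on.

Call:
arm_command --commands '[{"slide":[0,0,-20],"angular":[-2,-3.5,0]},{"slide":[0,0,-10],"angular":[0,0,-3.7]},{"slide":[-23,28,0],"angular":[0,0,0]},{"slide":[-23,28,0],"angular":[0,0,0]},{"slide":[-23,28,0],"angular":[0,0,0]},{"slide":[-23,28,0],"angular":[0,0,0]},{"slide":[-23,28,0],"angular":[0,0,0]},{"slide":[-23,28,0],"angular":[0,0,0]},{"slide":[-23,28,0],"angular":[0,0,0]},{"slide":[-23,28,0],"angular":[0,0,0]},{"slide":[0,0,0],"angular":[0,0,0]},{"slide":[0,0,0],"angular":[0,0,0]}]'

```text
clock: 11.45
eef_pos: [0.4979, 0.2168, 0.213]
eef_rot: [-0.001, -0.257, 0.967, -0.002]
wrist_force: [-1.0, 0.3, -0.0]
grip_width: 0.0852
gripper_force: 0.0
```

Run:
```python
from h import *
go(.5105,.2905,.121,120);lev()
print(r.sense()["eef_pos"])
m=cams.camera_model("wrist");im=cams.grab_frame("wrist");cv2.imwrite("pics/w3.png",im);np.save("w3.npy",m,allow_pickle=True)
```

```text
a0=119.7 tilt=0.2 turn=-0.3 slide x=-47.8 y=57.5 z=92.0 q6~-97->-90 clock=11.4 w=0.0852 f=[-1.   0.3 -0. ]
level [-0.15 -0.12  0.  ]
[0.49786321 0.21678374 0.21300232]
```

View pics/w3.png

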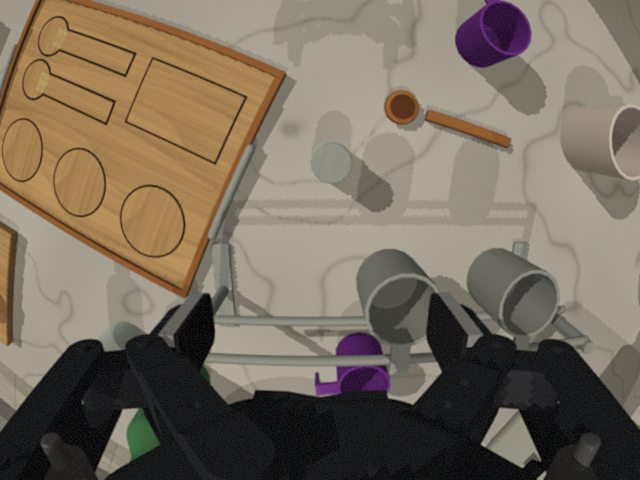

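Cup rims are at (400,309) and (526,306), both with the rail bars behind them. The near spoon runs from its bowl at (401,107) to its handle end at (510,142).

Run:
```python
from h import *
m=np.load("w3.npy",allow_pickle=True).item()
for n,p,z in [("A",(400,309),.16),("B",(526,306),.16),("bowl",(401,107),.010),("end",(510,142),.012),("jar",(332,160),.055)]: print(n,P("wrist",p,z,m).round(4))
```

```text
A [0.5082 0.2833]
B [0.4617 0.3699]
bowl [0.3684 0.2347]
end [0.3317 0.3556]
jar [0.4495 0.2   ]
```

Call:
arm_command --commands '[{"slide":[-23,28,0],"angular":[0,0,0]},{"slide":[-23,27,0],"angular":[0,0,0]},{"slide":[0,0,0],"angular":[0,0,0]},{"slide":[0,0,30],"angular":[0,0,0]},{"slide":[0,0,30],"angular":[0,0,0]},{"slide":[0,0,22],"angular":[0,0,0]},{"slide":[0,0,10],"angular":[0,0,0]},{"slide":[0,0,0],"angular":[0,0,0]},{"slide":[0,0,0],"angular":[0,0,0]}]'

```text
clock: 12.4
eef_pos: [0.5111, 0.2876, 0.1223]
eef_rot: [0.001, -0.256, 0.967, -0.001]
wrist_force: [-0.1, 0.2, -0.2]
grip_width: 0.0854
gripper_force: 0.0
```

Call:
arm_command --commands '[{"slide":[0,0,0],"angular":[0,0,0]},{"slide":[0,0,0],"angular":[0,0,0]},{"slide":[0,0,0],"angular":[0,0,0]},{"slide":[0,0,0],"angular":[0,0,0]},{"slide":[0,0,0],"angular":[0,0,0]},{"slide":[0,0,0],"angular":[0,0,0]},{"slide":[0,0,0],"angular":[0,0,0]}]' --hand -1 --newtons 40

```text
clock: 13.1
eef_pos: [0.5107, 0.2885, 0.1229]
eef_rot: [0.001, -0.257, 0.966, -0.001]
wrist_force: [-0.7, 0.9, 4.6]
grip_width: 0.0533
gripper_force: 40.9
```

Call:
arm_command --commands '[{"slide":[0,0,-15],"angular":[0,0,0]},{"slide":[0,0,-20],"angular":[0,0,0]},{"slide":[0,0,-25],"angular":[0,0,0]},{"slide":[0,0,0],"angular":[0,0,0]},{"slide":[20,0,0],"angular":[0,0,0]},{"slide":[30,0,0],"angular":[0,0,0]},{"slide":[30,0,0],"angular":[0,0,0]},{"slide":[0,0,0],"angular":[0,0,0]}]'

```text
clock: 13.9
eef_pos: [0.4368, 0.2464, 0.1807]
eef_rot: [-0.002, -0.257, 0.966, -0.002]
wrist_force: [-0.1, 0.7, 0.0]
grip_width: 0.0002
gripper_force: 0.0
```

Run:
```python
from h import *
go(.6103,-.050,.040);go(.6155,-.159,.040)
```

```text
a0=119.8 tilt=0.3 turn=0.0 slide x=-3.5 y=-343.5 z=140.7 q6~-92->-124 clock=13.9 w=0.0002 f=[-0.1  0.7  0. ]
a0=119.8 tilt=0.3 turn=0.0 slide x=46.1 y=-440.7 z=140.7 q6~-92->-134 clock=13.9 w=0.0002 f=[-0.1  0.7  0. ]
```

The cup slipped out of the grip. I'll look at one composite view.

Run:
```python
from h import *
s=cams.grab_frame("scene");d=cams.grab_frame("side");w=cams.grab_frame("wrist")
for n,i in (("sc",s),("sd",d),("wr",w)): cv2.imwrite(f"pics/full_{n}.png",i)
a=cv2.resize(s[230:370,330:530],(400,280),interpolation=2);b=cv2.resize(d[110:250,190:390],(400,280),interpolation=2)
c=cv2.resize(w,(400,300));e=cv2.resize(np.hstack([s[120:220,160:290][:, :],d[330:430,300:430]]),(400,154),interpolation=2)
out=np.zeros((580,800,3),np.uint8);out[:280,:400]=a;out[:280,400:]=b;out[280:580,:400]=c;out[280:434,400:]=e
cv2.imwrite("pics/comp1.png",out)
```

View pics/comp1.png

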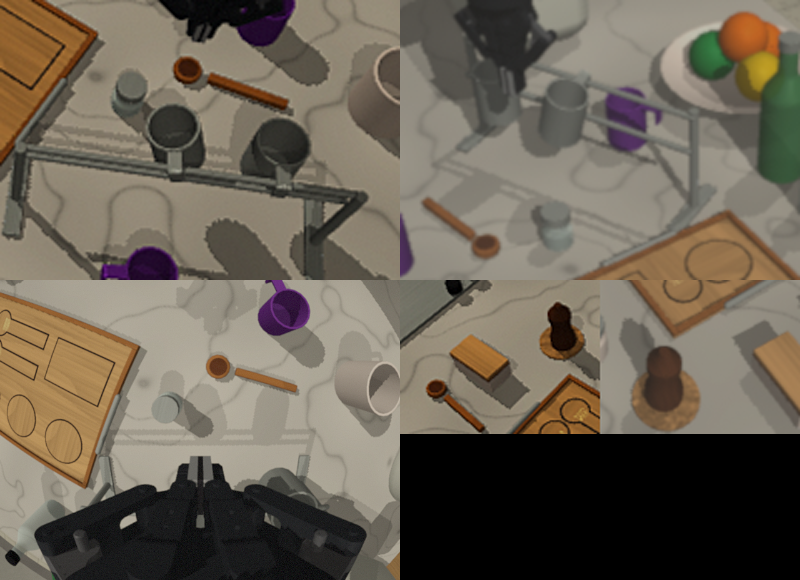

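Cup A still hangs on the rail, slightly shifted, and the mill stands upright on its mat. The new rim centre is at scene (417.5,296.5) and side (273.5,155). Measuring.

Run:
```python
from h import *
print(tri((417.5,296.5),(273.5,155)),P("scene",(417.5,296.5),.16),P("side",(273.5,155),.16))
print("mill base",P("side",(300+(666-600)/200*130,330+(405-280)/154*100),.004),P("scene",(160+162/200*130,120+(345-280)/154*100),.01))
```

```text
(array([0.52141299, 0.28437905, 0.16041565]), np.float64(0.0005691941835322984)) [0.52147811 0.28419288] [0.52147    0.28520427]
mill base [ 0.35933419 -0.31585256] [ 0.37304116 -0.29455828]
```

Run:
```python
from h import *
print(tri((431,249),(249,155)));print(r.sense()["eef_pos"],pj("scene",r.sense()["eef_pos"]),pj("side",r.sense()["eef_pos"]))
im=cv2.imread("pics/full_sc.png");b=cv2.imread("pics/full_sd.png")
def f(i,x,y): return cv2.resize(i[y-35:y+35,x-45:x+45],None,fx=4.4,fy=4.4,interpolation=2)
cv2.imwrite("pics/tip.png",(255*(np.clip(np.hstack([f(im,430,245),f(b,250,150)])/255*1.4,0,1)**.5)).astype(np.uint8))
```

```text
(array([0.44271951, 0.25110441, 0.21119269]), np.float64(0.007379031285876048))
[0.44104128 0.24875976 0.18130639] [425.86798502 255.3336372 ] [248.76638163 165.65406777]
```

View pics/tip.png

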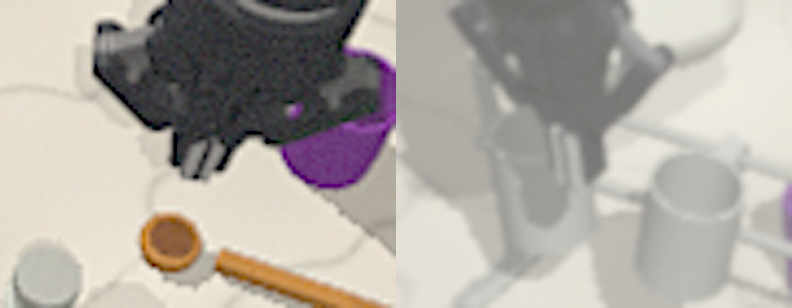

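Run:
```python
from h import *
print(r.grip_point_offset, [a for a in dir(r) if a[0]!='_'])
print(tri((430.5,250.5),(247,156.5)))
go(.515,.286,.150,120);lev()
```

```text
0.0187 ['PlanningError', 'finish_job', 'grip_point_offset', 'sense']
(array([0.44044192, 0.25278843, 0.20563028]), np.float64(0.002036482476539169))
a0=119.7 tilt=0.1 turn=-0.3 slide x=-82.7 y=-4.7 z=31.3 q6~-92->-91 clock=14.1 w=0.0001 f=[-0.1 -1.2  0.1]
level [-0.11 -0.    0.  ]
```

The fingertips sit about 25 mm higher than the reported TCP. That explains both odd grips: the mill by its knob, and the cup only by its rim. I'll allow for this and regrasp lower.

Call:
arm_command --commands '[{"slide":[0,0,-30],"angular":[0,0,0]},{"slide":[0,0,0],"angular":[0,0,0]},{"slide":[0,0,0],"angular":[0,0,0]},{"slide":[-28,-2,0],"angular":[0,0,0]},{"slide":[-28,-2,0],"angular":[0,0,0]},{"slide":[-29,-3,0],"angular":[0,0,0]},{"slide":[0,0,0],"angular":[0,0,0]},{"slide":[0,0,30],"angular":[0,0,0]},{"slide":[0,0,30],"angular":[0,0,0]},{"slide":[0,0,20],"angular":[0,0,0]},{"slide":[0,0,0],"angular":[0,0,0]},{"slide":[0,0,0],"angular":[0,0,0]}]' --hand 1

```text
clock: 15.25
eef_pos: [0.5178, 0.2844, 0.131]
eef_rot: [-0.001, -0.257, 0.967, -0.001]
wrist_force: [0.0, -0.8, 0.9]
grip_width: 0.0857
gripper_force: 0.0
```

Call:
arm_command --commands '[{"slide":[0,0,7],"angular":[0,0,0]},{"slide":[0,0,7],"angular":[0,0,0]},{"slide":[0,0,7],"angular":[0,0,0]},{"slide":[0,0,5],"angular":[0,0,0]},{"slide":[0,0,0],"angular":[0,0,0]},{"slide":[0,0,0],"angular":[0,0,0]}]'

```text
clock: 15.85
eef_pos: [0.5181, 0.2845, 0.1051]
eef_rot: [-0.0, -0.257, 0.967, -0.001]
wrist_force: [0.4, 0.7, 0.4]
grip_width: 0.0852
gripper_force: 0.0
```

Call:
arm_command --commands '[{"slide":[0,0,0],"angular":[0,0,0]},{"slide":[0,0,0],"angular":[0,0,0]},{"slide":[0,0,0],"angular":[0,0,0]},{"slide":[0,0,0],"angular":[0,0,0]},{"slide":[0,0,0],"angular":[0,0,0]},{"slide":[0,0,0],"angular":[0,0,0]},{"slide":[0,0,0],"angular":[0,0,0]}]' --hand -1 --newtons 50

```text
clock: 16.55
eef_pos: [0.5183, 0.2844, 0.1056]
eef_rot: [0.0, -0.257, 0.966, -0.001]
wrist_force: [-0.5, -1.5, 4.8]
grip_width: 0.0583
gripper_force: 50.9
```

Call:
arm_command --commands '[{"slide":[0,0,-10],"angular":[0,0,0]},{"slide":[0,0,-15],"angular":[0,0,0]},{"slide":[0,0,-15],"angular":[0,0,0]},{"slide":[0,0,0],"angular":[0,0,0]}]'

```text
clock: 16.95
eef_pos: [0.5214, 0.2879, 0.1447]
eef_rot: [0.004, -0.257, 0.967, 0.001]
wrist_force: [8.7, 7.5, -15.0]
grip_width: 0.0546
gripper_force: 58.6
```

Call:
arm_command --commands '[{"slide":[0,0,0],"angular":[0,0,0]},{"slide":[0,0,0],"angular":[0,0,0]},{"slide":[0,0,0],"angular":[0,0,0]}]'

```text
clock: 17.25
eef_pos: [0.5209, 0.2875, 0.1441]
eef_rot: [0.003, -0.257, 0.967, 0.001]
wrist_force: [7.3, 7.6, -11.1]
grip_width: 0.0543
gripper_force: 58.6
```

Run:
```python
from h import *
lev();go(.518,.2845,.145)
print(r.sense()["wrist_torque"].round(2))
im=cams.grab_frame("side");cv2.imwrite("pics/sd2.png",im);s=cams.grab_frame("scene");cv2.imwrite("pics/sc2.png",s)
b=cv2.imread("pics/full_sd.png");c=cv2.imread("pics/full_sc.png")
# where did the cup region change: template-match lower half of cup in side view
t=b[165:190,262:285]
R=cv2.matchTemplate(im[120:200,240:310],t,cv2.TM_CCOEFF_NORMED);print(cv2.minMaxLoc(R)[1:4:2],"orig at",(22,45))
```

```text
level [ 0.02  0.36 -0.  ]
a0=119.7 tilt=0.4 turn=0.0 slide x=4.0 y=-1.2 z=-0.9 q6~-92->-91 clock=17.2 w=0.0543 f=[  7.3   7.6 -11.1]
[ 1.36 -1.34  0.16]
(0.7504964470863342, (18, 43)) orig at (22, 45)
```

```bash
cat >> h.py <<'E'
def pw(X,m):
    K,R,t=[np.array(m[k]) for k in "KRt"];c=R@np.array(X)+t;th=np.arctan2(np.hypot(*c[:2]),c[2]);return K[0,0]*th*c[:2]/np.hypot(*c[:2])+K[:2,2]
E
python3 - <<'E'
from h import *
from scipy.spatial.transform import Rotation as Ro
s=r.sense();m=cams.camera_model("wrist");e=s["eef_rot"];M=Ro.from_quat([*e[1:],e[0]]).as_matrix()
print("cam in tool",M.T@(-m["R"].T@m["t"]-s["eef_pos"]))
for x in (-11,0,11):
  for z in (0,-13,-25,-38): print(x,z,*[pw(s["eef_pos"]+M@(np.array([x,y,z])/1e3),m).round() for y in (0,42.5)])
im=cams.grab_frame("wrist");cv2.imwrite("pics/wr2.png",im)
E
```

```text
cam in tool [ 0.06499643 -0.00048871 -0.16888418]
-11 0 [321. 300.] [405. 299.]
-11 -13 [321. 312.] [411. 310.]
-11 -25 [321. 324.] [417. 322.]
-11 -38 [322. 338.] [424. 336.]
0 0 [321. 279.] [407. 279.]
0 -13 [321. 290.] [413. 289.]
0 -25 [321. 301.] [420. 299.]
0 -38 [322. 314.] [427. 312.]
11 0 [321. 258.] [409. 258.]
11 -13 [321. 267.] [415. 266.]
11 -25 [321. 276.] [422. 275.]
11 -38 [322. 288.] [430. 287.]
```

Run:
```python
import cv2,numpy as np
a=cv2.imread("pics/sc2.png")[235:335,375:508];b=cv2.imread("pics/sd2.png")[100:200,220:353];c=cv2.imread("pics/wr2.png")[180:420,160:560]
f=lambda i,s:cv2.resize(i,s,interpolation=2)
o=np.zeros((600,800,3),np.uint8);o[:300,:400]=f(a,(400,300));o[:300,400:]=f(b,(400,300));o[300:,:500]=f(c,(500,300))
cv2.imwrite("pics/comp2.png",(255*(np.clip(o/255*1.4,0,1)**.5)).astype(np.uint8))
```

```text
(no output)
```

View pics/comp2.png

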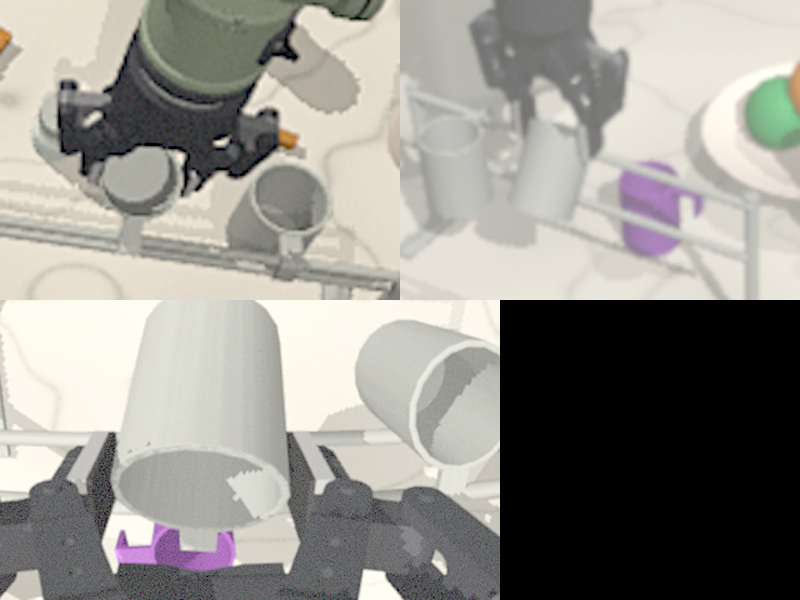

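The strap is still hooked and the cup is pitched, because the pads hold only its top. I'll lower, release so it hangs again, and regrasp much lower and harder.

Call:
arm_command --commands '[{"slide":[0,0,5],"angular":[0,0,0]},{"slide":[0,0,5],"angular":[0,0,0]},{"slide":[0,0,5],"angular":[0,0,0]},{"slide":[0,0,5],"angular":[0,0,0]},{"slide":[0,0,0],"angular":[0,0,0]},{"slide":[0,0,0],"angular":[0,0,0]}]' --newtons 20

```text
clock: 18.0
eef_pos: [0.5188, 0.2849, 0.1266]
eef_rot: [0.001, -0.257, 0.967, -0.001]
wrist_force: [-0.1, -0.0, 5.4]
grip_width: 0.0542
gripper_force: 58.6
```

Call:
arm_command --commands '[{"slide":[0,0,0],"angular":[0,0,0]},{"slide":[0,0,0],"angular":[0,0,0]},{"slide":[0,0,0],"angular":[0,0,0]},{"slide":[0,0,0],"angular":[0,0,0]},{"slide":[0,0,0],"angular":[0,0,0]},{"slide":[0,0,0],"angular":[0,0,0]},{"slide":[0,0,0],"angular":[0,0,0]},{"slide":[0,0,0],"angular":[0,0,0]},{"slide":[0,0,0],"angular":[0,0,0]},{"slide":[0,0,0],"angular":[0,0,0]}]' --hand 1

```text
clock: 19.0
eef_pos: [0.5181, 0.2845, 0.1252]
eef_rot: [-0.0, -0.257, 0.966, -0.001]
wrist_force: [-0.1, -0.1, 0.8]
grip_width: 0.0853
gripper_force: 0.0
```

Run:
```python
from h import *
go(.518,.285,.078,120);lev()
im=cams.grab_frame("side");cv2.imwrite("pics/sd3.png",im);s=cams.grab_frame("scene");cv2.imwrite("pics/sc3.png",s)
w=cams.grab_frame("wrist");cv2.imwrite("pics/wr3.png",w);np.save("wr3.npy",cams.camera_model("wrist"),allow_pickle=True)
b=cv2.imread("pics/full_sd.png");c=cv2.imread("pics/full_sc.png")
t=b[165:190,262:285]
R=cv2.matchTemplate(im[120:200,240:310],t,cv2.TM_CCOEFF_NORMED);print(cv2.minMaxLoc(R)[1:4:2],"orig at",(22,45))
t=c[298:316,405:435]
R=cv2.matchTemplate(s[270:340,380:450],t,cv2.TM_CCOEFF_NORMED);print(cv2.minMaxLoc(R)[1:4:2],"orig at",(25,28))
```

```text
a0=119.7 tilt=0.1 turn=-0.3 slide x=-0.2 y=0.4 z=47.2 q6~-92->-91 clock=19.0 w=0.0853 f=[-0.1 -0.1  0.8]
level [-0.11 -0.05  0.  ]
(0.9229127168655396, (26, 47)) orig at (22, 45)
(0.4896174371242523, (23, 18)) orig at (25, 28)
```

Run:
```python
from h import *
print(P("side",(277.5,157),.16))
w=cv2.imread("pics/wr3.png");s=cv2.imread("pics/sc3.png");m=np.load("wr3.npy",allow_pickle=True).item()
# predicted rim ellipse vs image: search best rim centre by gradient score in all views
g={n:cv2.GaussianBlur(cv2.magnitude(*[cv2.Sobel(cv2.cvtColor(i,6).astype(np.float32),5,*d) for d in((1,0),(0,1))]),(0,0),1) for n,i in (("wrist",w),("scene",s),("side",cv2.imread("pics/sd3.png")))}
A=np.linspace(0,2*np.pi,72,endpoint=False);best={}
for n in g:
  L=[]
  for x in np.arange(.500,.540,.001):
    for y in np.arange(.262,.302,.001):
      v=0
      for a in A:
        X=(x+.028*np.cos(a),y+.028*np.sin(a),.160);u=pw(X,m) if n=="wrist" else pj(n,X);u=np.round(u).astype(int)
        if 0<=u[0]<640 and 0<=u[1]<480:v+=min(g[n][u[1],u[0]],150)
      L.append((v/72,x,y))
  L.sort(reverse=True);print(n,np.round(L[:4],3).tolist())
```

```text
[0.52625328 0.27245922]
wrist [[70.339, 0.512, 0.284], [69.278, 0.513, 0.281], [69.064, 0.513, 0.284], [64.559, 0.513, 0.28]]Traceback (most recent call last):
  File "<stdin>", line 13, in <module>
  File "h.py", line 36, in pj
    m=cams.camera_model(n);K,R,t=[np.array(m[k]) for k in "KRt"];c=R@np.array(X)+t;c=K@c;return c[:2]/c[2]
ValueError: time passes only in moves, steps and waits
```

```bash
cat > rim.py <<'E'
from h import *
def rims(files,x0,x1,y0,y1,z=.16,rad=.028,st=.001):
    A=np.linspace(0,2*np.pi,90,endpoint=False)
    xs,ys=np.arange(x0,x1,st),np.arange(y0,y1,st);tot=0
    for n,(f,m) in files.items():
        g=cv2.cvtColor(cv2.imread(f),6).astype(np.float32);g=cv2.GaussianBlur(cv2.magnitude(cv2.Sobel(g,5,1,0),cv2.Sobel(g,5,0,1)),(0,0),1)
        K,R,t=[np.array(m[k]) for k in "KRt"]
        X=np.stack(np.broadcast_arrays(xs[:,None,None]+rad*np.cos(A),ys[None,:,None]+rad*np.sin(A),z),-1)@R.T+t
        if n=="wrist":
            h=np.hypot(X[...,0],X[...,1]);k=K[0,0]*np.arctan2(h,X[...,2])/h
        else:k=K[0,0]/X[...,2]
        u=(k*X[...,0]+K[0,2]).round().astype(int).clip(0,639);v=(k*X[...,1]+K[1,2]).round().astype(int).clip(0,479)
        S=np.minimum(g[v,u],150).mean(-1);tot=tot+S
        i=np.unravel_index(S.argmax(),S.shape);print(n,xs[i[0]].round(4),ys[i[1]].round(4),S.max().round(1))
    i=np.unravel_index(tot.argmax(),tot.shape);print("all",xs[i[0]].round(4),ys[i[1]].round(4))
E
python3 - <<'E'
from rim import *
c,d=cams.camera_model("scene"),cams.camera_model("side");w3=np.load("w3.npy",allow_pickle=True).item();wr3=np.load("wr3.npy",allow_pickle=True).item()
print("A start");rims({"scene":("pics/scene0.png",c),"side":("pics/side0.png",d),"wrist":("pics/w3.png",w3)},.49,.54,.26,.31)
print("B start");rims({"scene":("pics/scene0.png",c),"side":("pics/side0.png",d),"wrist":("pics/w3.png",w3)},.44,.48,.35,.40)
print("A mid");rims({"scene":("pics/full_sc.png",c),"side":("pics/full_sd.png",d)},.49,.54,.26,.31)
print("A now");rims({"scene":("pics/sc3.png",c),"side":("pics/sd3.png",d),"wrist":("pics/wr3.png",wr3)},.49,.54,.26,.31)
E
```

```text
A start
scene 0.51 0.29 128.5
side 0.506 0.287 72.9
wrist 0.509 0.287 81.3
all 0.51 0.29
B start
scene 0.462 0.377 116.8
side 0.457 0.377 52.6
wrist 0.462 0.375 101.1
all 0.462 0.375
A mid
scene 0.517 0.279 133.8
side 0.517 0.281 85.8
all 0.517 0.28
A now
scene 0.54 0.286 97.6
side 0.54 0.286 88.4
wrist 0.513 0.281 70.4
all 0.54 0.286
```

Call:
arm_command --commands '[{"slide":[0,0,-30],"angular":[0,0,0]},{"slide":[0,0,-40],"angular":[0,0,0]},{"slide":[30,0,-20],"angular":[0,0,0]},{"slide":[40,0,0],"angular":[0,0,0]},{"slide":[0,0,0],"angular":[0,0,0]},{"slide":[0,0,0],"angular":[0,0,0]},{"slide":[0,0,0],"angular":[0,0,0]}]'

```text
clock: 19.85
eef_pos: [0.4581, 0.2504, 0.2153]
eef_rot: [0.0, -0.257, 0.967, -0.001]
wrist_force: [0.8, -0.8, 0.2]
grip_width: 0.0858
gripper_force: 0.0
```

Run:
```python
from rim import *
F={}
for n in ("scene","side","wrist"):
    m=cams.camera_model(n);f=f"pics/{n}4.png";cv2.imwrite(f,cams.grab_frame(n));F[n]=(f,m)
print("A");rims(F,.49,.54,.255,.31)
for n in F: rims({n:F[n]},.49,.54,.255,.31)
print("B");rims(F,.44,.48,.35,.40)
go(.516,.279,.08,120);lev()
```

```text
A
scene 0.515 0.283 128.8
side 0.51 0.28 73.8
wrist 0.512 0.284 99.0
all 0.513 0.283
scene 0.515 0.283 128.8
all 0.515 0.283
side 0.51 0.28 73.8
all 0.51 0.28
wrist 0.512 0.284 99.0
all 0.512 0.284
B
scene 0.46 0.377 118.2
side 0.479 0.386 68.0
wrist 0.462 0.371 76.3
all 0.462 0.374
a0=119.7 tilt=0.1 turn=-0.3 slide x=-64.5 y=-4.2 z=134.8 q6~-92->-92 clock=20.0 w=0.0854 f=[ 0.3 -0.8 -0.8]
level [-0.11 -0.07  0.  ]
```

Call:
arm_command --commands '[{"slide":[-32,0,0],"angular":[0,0,0]},{"slide":[-32,1,0],"angular":[0,0,0]},{"slide":[0,0,0],"angular":[0,0,0]},{"slide":[0,0,35],"angular":[0,0,0]},{"slide":[0,0,35],"angular":[0,0,0]},{"slide":[0,0,30],"angular":[0,0,0]},{"slide":[0,0,10],"angular":[0,0,0]},{"slide":[0,0,0],"angular":[0,0,0]},{"slide":[0,0,0],"angular":[0,0,0]}]'

```text
clock: 20.9
eef_pos: [0.5133, 0.2829, 0.1064]
eef_rot: [0.001, -0.257, 0.967, -0.001]
wrist_force: [-0.1, -0.3, -0.7]
grip_width: 0.0853
gripper_force: 0.0
```

Call:
arm_command --commands '[{"slide":[0,0,5],"angular":[0,0,0]},{"slide":[0,0,5],"angular":[0,0,0]},{"slide":[0,0,5],"angular":[0,0,0]},{"slide":[0,0,5],"angular":[0,0,0]},{"slide":[0,0,5],"angular":[0,0,0]},{"slide":[0,0,0],"angular":[0,0,0]},{"slide":[0,0,0],"angular":[0,0,0]}]'

```text
clock: 21.6
eef_pos: [0.5123, 0.2823, 0.08]
eef_rot: [-0.0, -0.257, 0.967, -0.001]
wrist_force: [-0.7, 0.7, -0.3]
grip_width: 0.0852
gripper_force: 0.0
```

Call:
arm_command --commands '[{"slide":[0,0,0],"angular":[0,0,0]},{"slide":[0,0,0],"angular":[0,0,0]},{"slide":[0,0,0],"angular":[0,0,0]},{"slide":[0,0,0],"angular":[0,0,0]},{"slide":[0,0,0],"angular":[0,0,0]},{"slide":[0,0,0],"angular":[0,0,0]},{"slide":[0,0,0],"angular":[0,0,0]}]' --hand -1 --newtons 80

```text
clock: 22.3
eef_pos: [0.5126, 0.2823, 0.0808]
eef_rot: [0.0, -0.257, 0.967, -0.001]
wrist_force: [-0.7, -2.2, 6.0]
grip_width: 0.0551
gripper_force: 83.8
```

Call:
arm_command --commands '[{"slide":[0,0,-4],"angular":[0,0,0]},{"slide":[0,0,-4],"angular":[0,0,0]},{"slide":[0,0,-4],"angular":[0,0,0]},{"slide":[0,0,0],"angular":[0,0,0]}]'

```text
clock: 22.7
eef_pos: [0.5119, 0.2822, 0.0924]
eef_rot: [-0.001, -0.257, 0.966, -0.001]
wrist_force: [-0.3, 0.3, 1.2]
grip_width: 0.0555
gripper_force: 85.3
```

Call:
arm_command --commands '[{"slide":[0,0,-5],"angular":[0,0,0]},{"slide":[0,0,-6],"angular":[0,0,0]},{"slide":[0,0,-6],"angular":[0,0,0]},{"slide":[0,0,-6],"angular":[0,0,0]},{"slide":[0,0,-6],"angular":[0,0,0]},{"slide":[0,0,-6],"angular":[0,0,0]},{"slide":[0,0,-6],"angular":[0,0,0]},{"slide":[0,0,0],"angular":[0,0,0]},{"slide":[0,0,0],"angular":[0,0,0]}]'

```text
clock: 23.6
eef_pos: [0.5124, 0.2824, 0.1333]
eef_rot: [-0.0, -0.257, 0.967, -0.001]
wrist_force: [-0.5, -0.5, -2.0]
grip_width: 0.0553
gripper_force: 85.9
```

Run:
```python
from rim import *
F={}
for n in ("scene","side","wrist"):
    m=cams.camera_model(n);f=f"pics/{n}5.png";cv2.imwrite(f,cams.grab_frame(n));F[n]=(f,m)
for z in (.16,.18,.2,.205,.215,.22):
    print(z);rims({"wrist":F["wrist"]},.50,.53,.27,.30,z=z)
```

```text
0.16
wrist 0.512 0.28 60.9
all 0.512 0.28
0.18
wrist 0.521 0.294 55.1
all 0.521 0.294
0.2
wrist 0.515 0.284 55.5
all 0.515 0.284
0.205
wrist 0.507 0.279 62.8
all 0.507 0.279
0.215
wrist 0.511 0.279 49.2
all 0.511 0.279
0.22
wrist 0.5 0.27 44.8
all 0.5 0.27
```

Call:
arm_command --commands '[{"slide":[10,0,0],"angular":[0,0,0]},{"slide":[20,0,0],"angular":[0,0,0]},{"slide":[25,0,0],"angular":[0,0,0]},{"slide":[25,0,0],"angular":[0,0,0]},{"slide":[0,0,0],"angular":[0,0,0]},{"slide":[0,0,0],"angular":[0,0,0]}]'

```text
clock: 24.35
eef_pos: [0.4426, 0.2426, 0.1336]
eef_rot: [0.0, -0.257, 0.967, -0.001]
wrist_force: [0.4, 0.4, -0.9]
grip_width: 0.0555
gripper_force: 85.9
```

Run:
```python
from h import *
go(.6155,-.159,.010);go(.6103,-.050,.010);lev()
```

```text
a0=119.7 tilt=0.1 turn=0.0 slide x=49.0 y=-434.5 z=123.6 q6~-92->-134 clock=24.4 w=0.0555 f=[ 0.4  0.4 -0.9]
a0=119.7 tilt=0.1 turn=0.0 slide x=-0.5 y=-337.2 z=123.6 q6~-92->-124 clock=24.4 w=0.0555 f=[ 0.4  0.4 -0.9]
level [-0.11 -0.01  0.  ]
```

Call:
arm_command --commands '[{"slide":[4,-36,0],"angular":[0,0,0]},{"slide":[4,-36,0],"angular":[0,0,0]},{"slide":[4,-36,0],"angular":[0,0,0]},{"slide":[4,-36,0],"angular":[0,0,0]},{"slide":[4,-36,0],"angular":[0,0,0]},{"slide":[4,-36,0],"angular":[0,0,0]},{"slide":[4,-36,0],"angular":[0,0,0]},{"slide":[4,-36,0],"angular":[0,0,0]},{"slide":[4,-36,0],"angular":[0,0,0]},{"slide":[4,-36,0],"angular":[0,0,0]},{"slide":[4,-36,0],"angular":[0,0,0]},{"slide":[5,-38,0],"angular":[0,0,0]}]'

```text
clock: 25.55
eef_pos: [0.6171, -0.1599, 0.1339]
eef_rot: [0.0, -0.257, 0.966, -0.001]
wrist_force: [1.1, 0.5, -1.9]
grip_width: 0.0554
gripper_force: 85.9
```

Call:
arm_command --commands '[{"slide":[0,0,0],"angular":[0,0,0]},{"slide":[0,0,30],"angular":[0,0,0]},{"slide":[0,0,30],"angular":[0,0,0]},{"slide":[0,0,30],"angular":[0,0,0]},{"slide":[0,0,30],"angular":[0,0,0]},{"slide":[0,0,5],"angular":[0,0,0]},{"slide":[0,0,0],"angular":[0,0,0]},{"slide":[0,0,0],"angular":[0,0,0]}]'

```text
clock: 26.35
eef_pos: [0.6172, -0.1588, 0.0106]
eef_rot: [0.001, -0.257, 0.966, -0.002]
wrist_force: [-0.3, -0.2, -1.4]
grip_width: 0.0552
gripper_force: 85.9
```

Run:
```python
from h import *
go(.6155,-.159,-.0032);lev()
```

```text
a0=119.8 tilt=0.2 turn=0.0 slide x=1.6 y=0.6 z=13.8 q6~-135->-134 clock=26.4 w=0.0552 f=[-0.3 -0.2 -1.4]
level [-0.23  0.07  0.  ]
```

Call:
arm_command --commands '[{"slide":[1,0,5],"angular":[0,0,0]},{"slide":[0,0,3],"angular":[0,0,0]},{"slide":[0,0,2],"angular":[0,0,0]},{"slide":[0,0,2],"angular":[0,0,0]},{"slide":[0,0,1],"angular":[0,0,0]},{"slide":[0,0,0],"angular":[0,0,0]},{"slide":[0,0,0],"angular":[0,0,0]}]'

```text
clock: 27.05
eef_pos: [0.6155, -0.1591, -0.0004]
eef_rot: [0.001, -0.256, 0.967, -0.001]
wrist_force: [-3.0, 2.7, 15.3]
grip_width: 0.0554
gripper_force: 87.3
```

Call:
arm_command --commands '[{"slide":[0,0,-2],"angular":[0,0,0]},{"slide":[0,0,0],"angular":[0,0,0]},{"slide":[0,0,0],"angular":[0,0,0]},{"slide":[0,0,0],"angular":[0,0,0]},{"slide":[0,0,0],"angular":[0,0,0]},{"slide":[0,0,0],"angular":[0,0,0]},{"slide":[0,0,0],"angular":[0,0,0]}]' --hand 1

```text
clock: 27.75
eef_pos: [0.6147, -0.1592, -0.0021]
eef_rot: [-0.0, -0.257, 0.967, -0.001]
wrist_force: [-1.0, 0.0, -0.8]
grip_width: 0.085
gripper_force: 0.0
```

Call:
arm_command --commands '[{"slide":[0,0,-10],"angular":[0,0,0]},{"slide":[0,0,-20],"angular":[0,0,0]},{"slide":[0,0,-40],"angular":[0,0,0]},{"slide":[0,0,-45],"angular":[0,0,0]},{"slide":[0,0,-45],"angular":[0,0,0]},{"slide":[0,0,-45],"angular":[0,0,0]},{"slide":[0,0,0],"angular":[0,0,0]},{"slide":[0,0,0],"angular":[0,0,0]}]'

```text
clock: 28.55
eef_pos: [0.6152, -0.1588, 0.2051]
eef_rot: [0.001, -0.257, 0.967, -0.002]
wrist_force: [-0.0, 0.8, -1.0]
grip_width: 0.0855
gripper_force: 0.0
```

Run:
```python
from rim import *
F={}
for n in ("scene","side","wrist"):
    m=cams.camera_model(n);f=f"pics/{n}6.png";cv2.imwrite(f,cams.grab_frame(n));F[n]=(f,m)
print("placed");rims(F,.58,.65,-.19,-.13,z=.076)
rims({k:F[k] for k in ("scene","side")},.58,.65,-.19,-.13,z=.076)
print("B");rims({k:F[k] for k in ("scene","side")},.44,.48,.35,.40)
go(.462,.3755,.08,120);lev()
```

```text
placed
scene 0.621 -0.159 127.9
side 0.621 -0.152 97.4
wrist 0.602 -0.172 88.7
all 0.621 -0.156
scene 0.621 -0.159 127.9
side 0.621 -0.152 97.4
all 0.621 -0.156
B
scene 0.46 0.375 117.6
side 0.479 0.396 62.4
all 0.46 0.375
a0=119.7 tilt=0.2 turn=-0.3 slide x=-135.5 y=538.3 z=121.5 q6~-135->-81 clock=28.7 w=0.0857 f=[-0.1 -0.5  0.3]
level [ 0.03 -0.2   0.  ]
```

The cup is standing in its circle at about (0.621, −0.157), 5 mm off centre and inside the line. On to cup B.

Call:
arm_command --commands '[{"slide":[-10,39,0],"angular":[0,0,0]},{"slide":[-10,39,0],"angular":[0,0,0]},{"slide":[-10,39,0],"angular":[0,0,0]},{"slide":[-10,39,0],"angular":[0,0,0]},{"slide":[-10,39,0],"angular":[0,0,0]},{"slide":[-10,39,0],"angular":[0,0,0]},{"slide":[-10,39,0],"angular":[0,0,0]},{"slide":[-10,39,0],"angular":[0,0,0]},{"slide":[-10,39,0],"angular":[0,0,0]},{"slide":[-10,39,0],"angular":[0,0,0]},{"slide":[-10,39,0],"angular":[0,0,0]},{"slide":[0,39,0],"angular":[0,0,0]}]'

```text
clock: 29.9
eef_pos: [0.4774, 0.3037, 0.2002]
eef_rot: [-0.002, -0.257, 0.966, -0.001]
wrist_force: [-0.1, 0.7, -0.4]
grip_width: 0.0854
gripper_force: 0.0
```

Call:
arm_command --commands '[{"slide":[0,35,0],"angular":[0,0,0]},{"slide":[0,35,0],"angular":[0,0,0]},{"slide":[0,0,0],"angular":[0,0,0]},{"slide":[0,0,0],"angular":[0,0,0]}]'

```text
clock: 30.3
eef_pos: [0.4426, 0.3629, 0.2005]
eef_rot: [-0.002, -0.257, 0.966, -0.002]
wrist_force: [1.0, -0.1, -0.0]
grip_width: 0.0851
gripper_force: 0.0
```

Run:
```python
from rim import *
F={}
for n in ("scene","wrist"):
    m=cams.camera_model(n);f=f"pics/{n}7.png";cv2.imwrite(f,cams.grab_frame(n));F[n]=(f,m)
print("B");rims(F,.44,.48,.35,.40)
go(.461,.375,.08,120);lev()
```

```text
B
scene 0.461 0.376 120.8
wrist 0.457 0.378 78.4
all 0.46 0.378
a0=119.7 tilt=0.2 turn=-0.3 slide x=-21.7 y=2.5 z=121.1 q6~-82->-81 clock=30.4 w=0.0849 f=[-0.3 -0.2 -0. ]
level [-0.15 -0.17  0.  ]
```

Call:
arm_command --commands '[{"slide":[-21,3,0],"angular":[0,0,-0.3]},{"slide":[0,0,0],"angular":[0,0,0]},{"slide":[0,0,35],"angular":[0,0,0]},{"slide":[0,0,35],"angular":[0,0,0]},{"slide":[0,0,20],"angular":[0,0,0]},{"slide":[0,0,10],"angular":[0,0,0]},{"slide":[0,0,0],"angular":[0,0,0]},{"slide":[0,0,0],"angular":[0,0,0]}]'

```text
clock: 31.2
eef_pos: [0.4609, 0.3758, 0.103]
eef_rot: [0.001, -0.259, 0.966, -0.001]
wrist_force: [-0.2, 0.0, 0.3]
grip_width: 0.0856
gripper_force: 0.0
```

Call:
arm_command --commands '[{"slide":[0,0,5],"angular":[0,0,0]},{"slide":[0,0,5],"angular":[0,0,0]},{"slide":[0,0,5],"angular":[0,0,0]},{"slide":[0,0,5],"angular":[0,0,0]},{"slide":[0,0,1],"angular":[0,0,0]},{"slide":[0,0,0],"angular":[0,0,0]},{"slide":[0,0,0],"angular":[0,0,0]}]'

```text
clock: 31.9
eef_pos: [0.4602, 0.3758, 0.081]
eef_rot: [-0.0, -0.259, 0.966, -0.001]
wrist_force: [-0.2, 0.3, 0.3]
grip_width: 0.0855
gripper_force: 0.0
```

Call:
arm_command --commands '[{"slide":[0,0,0],"angular":[0,0,0]},{"slide":[0,0,0],"angular":[0,0,0]},{"slide":[0,0,0],"angular":[0,0,0]},{"slide":[0,0,0],"angular":[0,0,0]},{"slide":[0,0,0],"angular":[0,0,0]},{"slide":[0,0,0],"angular":[0,0,0]},{"slide":[0,0,0],"angular":[0,0,0]}]' --hand -1 --newtons 80

```text
clock: 32.6
eef_pos: [0.4602, 0.3759, 0.0816]
eef_rot: [0.0, -0.259, 0.966, -0.001]
wrist_force: [-1.2, -0.5, 4.8]
grip_width: 0.0554
gripper_force: 83.7
```

Call:
arm_command --commands '[{"slide":[0,0,-4],"angular":[0,0,0]},{"slide":[0,0,-4],"angular":[0,0,0]},{"slide":[0,0,-4],"angular":[0,0,0]},{"slide":[0,0,0],"angular":[0,0,0]}]'

```text
clock: 33.0
eef_pos: [0.4597, 0.3754, 0.0931]
eef_rot: [-0.001, -0.259, 0.966, -0.001]
wrist_force: [-1.5, -0.3, 0.9]
grip_width: 0.0552
gripper_force: 85.3
```

Call:
arm_command --commands '[{"slide":[0,0,-5],"angular":[0,0,0]},{"slide":[0,0,-6],"angular":[0,0,0]},{"slide":[0,0,-6],"angular":[0,0,0]},{"slide":[0,0,-6],"angular":[0,0,0]},{"slide":[0,0,-6],"angular":[0,0,0]},{"slide":[0,0,-6],"angular":[0,0,0]},{"slide":[0,0,-6],"angular":[0,0,0]},{"slide":[0,0,0],"angular":[0,0,0]},{"slide":[0,0,0],"angular":[0,0,0]}]'

```text
clock: 33.9
eef_pos: [0.4601, 0.3758, 0.1341]
eef_rot: [-0.0, -0.259, 0.966, -0.001]
wrist_force: [-0.4, 0.1, -1.8]
grip_width: 0.0552
gripper_force: 85.8
```

Call:
arm_command --commands '[{"slide":[10,0,0],"angular":[0,0,0]},{"slide":[20,0,0],"angular":[0,0,0]},{"slide":[25,0,0],"angular":[0,0,0]},{"slide":[25,0,0],"angular":[0,0,0]},{"slide":[0,0,0],"angular":[0,0,0]},{"slide":[0,0,0],"angular":[0,0,0]}]'

```text
clock: 34.5
eef_pos: [0.3905, 0.3356, 0.1342]
eef_rot: [-0.0, -0.259, 0.966, -0.001]
wrist_force: [0.5, -0.2, -2.1]
grip_width: 0.0549
gripper_force: 85.8
```

Run:
```python
from h import *
go(.609,-.050,-.003);lev()
```

```text
a0=120.1 tilt=0.1 turn=0.0 slide x=4.0 y=-443.2 z=137.2 q6~-81->-125 clock=34.5 w=0.0549 f=[ 0.5 -0.2 -2.1]
level [-0.11 -0.03  0.  ]
```

Call:
arm_command --commands '[{"slide":[0,-37,0],"angular":[0,0,0]},{"slide":[0,-37,0],"angular":[0,0,0]},{"slide":[0,-37,0],"angular":[0,0,0]},{"slide":[0,-37,0],"angular":[0,0,0]},{"slide":[0,-37,0],"angular":[0,0,0]},{"slide":[0,-37,0],"angular":[0,0,0]},{"slide":[0,-37,0],"angular":[0,0,0]},{"slide":[0,-37,0],"angular":[0,0,0]},{"slide":[0,-37,0],"angular":[0,0,0]},{"slide":[1,-37,0],"angular":[0,0,0]},{"slide":[1,-37,0],"angular":[0,0,0]},{"slide":[2,-36,0],"angular":[0,0,0]}]'

```text
clock: 35.7
eef_pos: [0.6108, -0.0514, 0.1346]
eef_rot: [0.0, -0.259, 0.966, -0.001]
wrist_force: [0.1, -0.1, -0.7]
grip_width: 0.0556
gripper_force: 85.8
```

Call:
arm_command --commands '[{"slide":[0,0,0],"angular":[0,0,0]},{"slide":[0,0,30],"angular":[0,0,0]},{"slide":[0,0,30],"angular":[0,0,0]},{"slide":[0,0,30],"angular":[0,0,0]},{"slide":[0,0,30],"angular":[0,0,0]},{"slide":[0,0,7],"angular":[0,0,0]},{"slide":[0,0,0],"angular":[0,0,0]},{"slide":[0,0,0],"angular":[0,0,0]}]'

```text
clock: 36.5
eef_pos: [0.6106, -0.0499, 0.0092]
eef_rot: [0.001, -0.259, 0.966, -0.001]
wrist_force: [-0.1, 0.3, -1.3]
grip_width: 0.0553
gripper_force: 85.8
```

Run:
```python
from h import *
go(.609,-.050,-.0005);lev()
```

```text
a0=120.1 tilt=0.2 turn=0.0 slide x=1.4 y=0.7 z=9.7 q6~-126->-125 clock=36.5 w=0.0553 f=[-0.1  0.3 -1.3]
level [-0.19  0.06  0.  ]
```

Call:
arm_command --commands '[{"slide":[1,1,4],"angular":[0,0,0]},{"slide":[0,0,3],"angular":[0,0,0]},{"slide":[0,0,2],"angular":[0,0,0]},{"slide":[0,0,1],"angular":[0,0,0]},{"slide":[0,0,0],"angular":[0,0,0]},{"slide":[0,0,0],"angular":[0,0,0]}]'

```text
clock: 37.1
eef_pos: [0.6086, -0.0494, 0.0004]
eef_rot: [0.001, -0.259, 0.966, -0.001]
wrist_force: [-2.5, 2.0, 11.3]
grip_width: 0.0552
gripper_force: 86.9
```

Call:
arm_command --commands '[{"slide":[0,0,-2],"angular":[0,0,0]},{"slide":[0,0,0],"angular":[0,0,0]},{"slide":[0,0,0],"angular":[0,0,0]},{"slide":[0,0,0],"angular":[0,0,0]},{"slide":[0,0,0],"angular":[0,0,0]},{"slide":[0,0,0],"angular":[0,0,0]},{"slide":[0,0,0],"angular":[0,0,0]}]' --hand 1

```text
clock: 37.8
eef_pos: [0.6078, -0.0496, -0.0002]
eef_rot: [-0.0, -0.259, 0.966, -0.001]
wrist_force: [0.2, 0.1, 0.2]
grip_width: 0.0855
gripper_force: 0.0
```

Call:
arm_command --commands '[{"slide":[0,0,-10],"angular":[0,0,0]},{"slide":[0,0,-20],"angular":[0,0,0]},{"slide":[0,0,-40],"angular":[0,0,0]},{"slide":[0,0,-45],"angular":[0,0,0]},{"slide":[0,0,-45],"angular":[0,0,0]},{"slide":[0,0,-35],"angular":[0,0,0]},{"slide":[0,0,0],"angular":[0,0,8]},{"slide":[0,0,0],"angular":[0,0,8]},{"slide":[0,0,0],"angular":[0,0,8]},{"slide":[0,0,0],"angular":[0,0,8]},{"slide":[0,0,0],"angular":[0,0,8]},{"slide":[0,0,0],"angular":[0,0,8]}]'

```text
clock: 39.0
eef_pos: [0.6078, -0.0492, 0.1958]
eef_rot: [0.001, 0.159, 0.987, -0.001]
wrist_force: [-0.5, 0.5, 0.1]
grip_width: 0.0851
gripper_force: 0.0
```

Call:
arm_command --commands '[{"slide":[0,0,0],"angular":[0,0,8]},{"slide":[0,0,0],"angular":[0,0,8]},{"slide":[0,0,0],"angular":[0,0,8]},{"slide":[0,0,0],"angular":[0,0,8]},{"slide":[0,0,0],"angular":[0,0,8]},{"slide":[0,0,0],"angular":[0,0,8]},{"slide":[0,0,0],"angular":[0,0,8]},{"slide":[0,0,0],"angular":[0,0,0]}]' --hand -0.2

```text
clock: 39.8
eef_pos: [0.6078, -0.0492, 0.1957]
eef_rot: [0.001, 0.601, 0.799, -0.001]
wrist_force: [0.6, -0.2, -1.0]
grip_width: 0.0338
gripper_force: 0.0
```

Run:
```python
from rim import *
F={}
for n in ("scene","side","wrist"):
    m=cams.camera_model(n);f=f"pics/{n}8.png";cv2.imwrite(f,cams.grab_frame(n));F[n]=(f,m)
G={k:F[k] for k in ("scene","side")}
rims(G,.58,.65,-.08,-.02,z=.076);rims(G,.58,.65,-.19,-.13,z=.076)
go(.3546,.2806,.1,16.2);lev()
# wooden (orange/brown saturated) blobs in scene image
for n in ("scene","side"):
    for f in (f"pics/{n}0.png",F[n][0]):
        h=cv2.cvtColor(cv2.imread(f),cv2.COLOR_BGR2HSV);mk=cv2.inRange(h,(3,100,50),(20,255,255))
        k,l,st,ce=cv2.connectedComponentsWithStats(mk)
        print(f,[(st[i].tolist(),ce[i].round(1).tolist()) for i in range(1,k) if 60<st[i,4]<1500])
```

```text
scene 0.612 -0.049 127.7
side 0.612 -0.043 85.9
all 0.611 -0.047
scene 0.62 -0.158 129.3
side 0.621 -0.152 94.2
all 0.621 -0.156
a0=16.2 tilt=0.1 turn=-0.0 slide x=387.3 y=-151.2 z=95.3 q6~-22->22 clock=40.0 w=0.0341 f=[ 0.3 -0.3 -0. ]
level [-0.01  0.13  0.  ]
pics/scene0.png [([0, 0, 22, 11, 126], [6.8, 3.3]), ([443, 0, 26, 13, 205], [457.2, 4.0]), ([467, 0, 28, 20, 366], [478.9, 7.8]), ([578, 0, 21, 13, 73], [588.6, 4.8]), ([557, 7, 71, 48, 1145], [591.2, 28.9]), ([250, 148, 30, 24, 546], [264.6, 159.6]), ([192, 155, 39, 30, 601], [210.8, 169.6]), ([177, 185, 13, 12, 97], [182.7, 189.7]), ([188, 194, 27, 23, 146], [200.6, 205.2]), ([417, 258, 14, 14, 135], [423.3, 264.4]), ([434, 266, 40, 19, 216], [453.1, 274.9])]
pics/scene8.png [([0, 0, 22, 11, 127], [6.9, 3.4]), ([511, 0, 19, 11, 154], [519.7, 4.0]), ([526, 0, 37, 23, 566], [544.2, 9.0]), ([575, 0, 27, 11, 185], [589.1, 3.5]), ([598, 0, 42, 29, 803], [621.5, 10.5]), ([506, 8, 46, 38, 945], [527.4, 27.2]), ([192, 155, 39, 31, 617], [210.9, 169.9]), ([179, 194, 13, 12, 114], [184.9, 198.9]), ([190, 204, 27, 24, 158], [202.5, 215.5]), ([417, 258, 14, 14, 156], [423.3, 264.4]), ([434, 266, 40, 19, 231], [453.3, 275.2])]
pics/side0.png [([0, 87, 28, 53, 378], [6.7, 120.7]), ([350, 116, 31, 26, 566], [364.0, 128.1]), ([202, 209, 25, 21, 132], [214.2, 218.8]), ([226, 228, 14, 11, 114], [232.5, 232.7]), ([431, 341, 33, 41, 285], [447.5, 361.0]), ([400, 364, 54, 54, 1440], [426.6, 390.2]), ([461, 383, 19, 18, 255], [470.3, 391.5]), ([321, 387, 44, 41, 1406], [342.4, 406.5])]
pics/side8.png [([0, 87, 28, 53, 378], [6.7, 120.7]), ([350, 116, 18, 26, 343], [358.6, 127.7]), ([202, 209, 25, 21, 131], [214.2, 218.9]), ([226, 228, 14, 11, 114], [232.5, 232.7]), ([431, 327, 31, 40, 269], [446.4, 346.9]), ([400, 364, 54, 54, 1437], [426.6, 390.2]), ([459, 368, 18, 18, 241], [467.8, 376.3]), ([321, 374, 44, 54, 1481], [343.2, 403.7])]
```

The knock happened: the far spoon shifted to scene (185,199). Cups and box are in place. Now the near spoon.

Call:
arm_command --commands '[{"slide":[35,-14,0],"angular":[0,0,0]},{"slide":[35,-14,0],"angular":[0,0,0]},{"slide":[35,-14,0],"angular":[0,0,0]},{"slide":[35,-14,0],"angular":[0,0,0]},{"slide":[35,-14,0],"angular":[0,0,0]},{"slide":[35,-14,0],"angular":[0,0,0]},{"slide":[35,-14,0],"angular":[0,0,0]},{"slide":[35,-14,0],"angular":[0,0,0]},{"slide":[35,-14,0],"angular":[0,0,0]},{"slide":[35,-14,0],"angular":[0,0,0]},{"slide":[37,-11,0],"angular":[0,0,0]},{"slide":[0,0,0],"angular":[0,0,0]}]'

```text
clock: 41.15
eef_pos: [0.3537, 0.2839, 0.1945]
eef_rot: [0.0, 0.599, 0.801, -0.0]
wrist_force: [0.1, 0.2, -0.1]
grip_width: 0.034
gripper_force: 0.0
```

Call:
arm_command --commands '[{"slide":[0,0,30],"angular":[0,0,0]},{"slide":[0,0,30],"angular":[0,0,0]},{"slide":[0,0,30],"angular":[0,0,0]},{"slide":[0,0,0],"angular":[0,0,0]},{"slide":[0,0,0],"angular":[0,0,0]},{"slide":[0,0,0],"angular":[0,0,0]}]'

```text
clock: 41.75
eef_pos: [0.3571, 0.2814, 0.1058]
eef_rot: [0.001, 0.601, 0.799, 0.001]
wrist_force: [-0.4, -0.4, 0.6]
grip_width: 0.0342
gripper_force: 0.0
```

```bash
cat >> h.py <<'E'
def blobs(n,z,f,lo=(3,100,50),hi=(20,255,255),amin=60,amax=6000,box=None):
    "coloured blobs mapped to plane z: centre, long axis angle"
    m=cams.camera_model(n);im=cams.grab_frame(n);cv2.imwrite(f,im)
    mk=cv2.inRange(cv2.cvtColor(im,cv2.COLOR_BGR2HSV),lo,hi);k,l,st,ce=cv2.connectedComponentsWithStats(mk)
    for i in range(1,k):
        if amin<st[i,4]<amax:
            v,u=np.nonzero(l==i);W=np.array([P(n,(a,b),z,m) for a,b in zip(u,v)])
            c=W.mean(0)
            if box and not(box[0]<c[0]<box[1] and box[2]<c[1]<box[3]):continue
            (cx,cy),(w,h),an=cv2.minAreaRect((W*1e3).astype(np.float32))
            d=np.linalg.svd(W-c,full_matrices=False)[2][0]
            print(n,st[i].tolist(),"mean",c.round(4),"rect",round(cx,1),round(cy,1),round(w,1),round(h,1),"dir",round(np.degrees(np.arctan2(d[1],d[0])),1))
E
python3 - <<'E'
from h import *
go(.3546,.2806,0,16.2)
blobs("wrist",.012,"pics/w9.png",box=(.28,.44,.2,.4))
blobs("scene",.012,"pics/s9.png",box=(.28,.44,.2,.4))
E
```

```text
a0=16.0 tilt=0.2 turn=-0.2 slide x=-0.1 y=-2.7 z=105.8 q6~21->22 clock=41.8 w=0.0342 f=[-0.4 -0.4  0.6]
wrist [307, 122, 17, 136, 2164] mean [0.3454 0.3108] rect 345.6 309.5 11.3 98.1 dir 106.3
wrist [294, 267, 45, 44, 1545] mean [0.3668 0.2379] rect 366.6 237.8 33.7 35.7 dir -78.7
scene [417, 258, 14, 14, 145] mean [0.369  0.2357] rect 368.6 235.9 36.4 32.5 dir 27.1
scene [433, 266, 41, 19, 227] mean [0.348  0.3095] rect 348.4 310.0 17.1 99.5 dir 106.5
```

Call:
arm_command --commands '[{"slide":[0,-3,30],"angular":[0,0,-0.2]},{"slide":[0,0,30],"angular":[0,0,0]},{"slide":[0,0,30],"angular":[0,0,0]},{"slide":[0,0,10],"angular":[0,0,0]},{"slide":[0,0,10],"angular":[0,0,0]},{"slide":[0,0,4],"angular":[0,0,0]},{"slide":[0,0,4],"angular":[0,0,0]},{"slide":[0,0,0],"angular":[0,0,0]},{"slide":[0,0,0],"angular":[0,0,0]}]'

```text
clock: 42.75
eef_pos: [0.3534, 0.2801, -0.0132]
eef_rot: [0.001, 0.6, 0.8, -0.0]
wrist_force: [0.6, -0.5, 0.6]
grip_width: 0.0341
gripper_force: 0.0
```

Call:
arm_command --commands '[{"slide":[0,0,2],"angular":[0,0,0]},{"slide":[0,0,2],"angular":[0,0,0]},{"slide":[0,0,2],"angular":[0,0,0]},{"slide":[0,0,0],"angular":[0,0,0]},{"slide":[0,0,0],"angular":[0,0,0]}]'

```text
clock: 43.25
eef_pos: [0.3529, 0.2797, -0.0199]
eef_rot: [0.001, 0.6, 0.8, -0.001]
wrist_force: [-0.0, 0.2, -0.8]
grip_width: 0.0348
gripper_force: 0.0
```

Call:
arm_command --commands '[{"slide":[0,0,2],"angular":[0,0,0]},{"slide":[0,0,0],"angular":[0,0,0]},{"slide":[0,0,0],"angular":[0,0,0]},{"slide":[0,0,0],"angular":[0,0,0]},{"slide":[0,0,0],"angular":[0,0,0]},{"slide":[0,0,0],"angular":[0,0,0]},{"slide":[0,0,0],"angular":[0,0,0]}]' --hand -1 --newtons 40

```text
clock: 43.95
eef_pos: [0.3529, 0.2797, -0.0218]
eef_rot: [0.001, 0.6, 0.8, -0.001]
wrist_force: [0.1, 0.2, -0.4]
grip_width: 0.0107
gripper_force: 40.8
```

Call:
arm_command --commands '[{"slide":[0,0,-10],"angular":[0,0,0]},{"slide":[0,0,-20],"angular":[0,0,0]},{"slide":[0,0,-35],"angular":[0,0,0]},{"slide":[0,0,-35],"angular":[0,0,0]},{"slide":[0,0,0],"angular":[0,0,0]},{"slide":[0,0,0],"angular":[0,0,0]}]'

```text
clock: 44.55
eef_pos: [0.3532, 0.2802, 0.0792]
eef_rot: [0.001, 0.6, 0.8, 0.0]
wrist_force: [0.0, -0.1, -0.5]
grip_width: 0.0104
gripper_force: 40.8
```

Run:
```python
from h import *
go(.4643,-.1326,.08,2.95);lev()
```

```text
a0=16.2 tilt=0.1 turn=13.3 slide x=-417.9 y=89.7 z=-0.8 q6~21->-19 clock=44.5 w=0.0104 f=[ 0.  -0.1 -0.5]
level [ 0.1   0.07 -0.  ]
```

Call:
arm_command --commands '[{"slide":[0,0,0],"angular":[0,0,6.5]},{"slide":[0,0,0],"angular":[0,0,6.8]},{"slide":[-42,9,0],"angular":[0,0,0]},{"slide":[-42,9,0],"angular":[0,0,0]},{"slide":[-42,9,0],"angular":[0,0,0]},{"slide":[-42,9,0],"angular":[0,0,0]},{"slide":[-42,9,0],"angular":[0,0,0]},{"slide":[-42,9,0],"angular":[0,0,0]},{"slide":[-42,9,0],"angular":[0,0,0]},{"slide":[-42,9,0],"angular":[0,0,0]},{"slide":[-42,9,0],"angular":[0,0,0]},{"slide":[-40,9,0],"angular":[0,0,0]}]'

```text
clock: 45.75
eef_pos: [0.4632, -0.1345, 0.0777]
eef_rot: [-0.001, 0.689, 0.725, -0.001]
wrist_force: [1.4, 0.3, 0.4]
grip_width: 0.0106
gripper_force: 40.8
```

Call:
arm_command --commands '[{"slide":[0,0,0],"angular":[0,0,0]},{"slide":[0,0,30],"angular":[0,0,0]},{"slide":[0,0,30],"angular":[0,0,0]},{"slide":[0,0,15],"angular":[0,0,0]},{"slide":[0,0,0],"angular":[0,0,0]},{"slide":[0,0,0],"angular":[0,0,0]}]'

```text
clock: 46.35
eef_pos: [0.4636, -0.1323, 0.0037]
eef_rot: [-0.0, 0.689, 0.725, -0.001]
wrist_force: [0.6, -0.2, 1.0]
grip_width: 0.0101
gripper_force: 40.9
```

Run:
```python
from h import *
go(.4643,-.1326,-.016,2.95);lev()
print(P("scene",(0,0),0)[:0])
```

```text
a0=3.0 tilt=0.1 turn=0.0 slide x=-0.3 y=0.7 z=19.7 q6~-20->-19 clock=46.4 w=0.0101 f=[ 0.6 -0.2  1. ]
level [-0.11  0.08  0.  ]
[]
```

Call:
arm_command --commands '[{"slide":[0,1,10],"angular":[0,0,0]},{"slide":[0,0,5],"angular":[0,0,0]},{"slide":[0,0,2],"angular":[0,0,0]},{"slide":[0,0,2],"angular":[0,0,0]},{"slide":[0,0,0],"angular":[0,0,0]},{"slide":[0,0,0],"angular":[0,0,0]}]'

```text
clock: 46.95
eef_pos: [0.4654, -0.1331, -0.0148]
eef_rot: [0.001, 0.689, 0.725, -0.001]
wrist_force: [-0.7, 0.4, -1.4]
grip_width: 0.0103
gripper_force: 40.9
```

Call:
arm_command --commands '[{"slide":[0,0,0],"angular":[0,0,0]},{"slide":[0,0,0],"angular":[0,0,0]},{"slide":[0,0,0],"angular":[0,0,0]},{"slide":[0,0,0],"angular":[0,0,0]}]' --hand -0.2

```text
clock: 47.35
eef_pos: [0.4653, -0.1331, -0.0148]
eef_rot: [0.001, 0.689, 0.725, -0.001]
wrist_force: [-0.5, 0.4, -0.2]
grip_width: 0.0343
gripper_force: 0.0
```

Call:
arm_command --commands '[{"slide":[0,0,-10],"angular":[0,0,0]},{"slide":[0,0,-30],"angular":[0,0,0]},{"slide":[0,0,-40],"angular":[0,0,0]},{"slide":[0,0,-40],"angular":[0,0,0]},{"slide":[0,0,-30],"angular":[0,0,0]},{"slide":[0,0,0],"angular":[0,0,0]},{"slide":[0,0,0],"angular":[0,0,0]}]'

```text
clock: 48.05
eef_pos: [0.4653, -0.1327, 0.1359]
eef_rot: [0.001, 0.689, 0.725, -0.0]
wrist_force: [-0.8, -0.2, -0.1]
grip_width: 0.0341
gripper_force: 0.0
```

Run:
```python
from h import *
print("placed (tray is same colour family; try darker/redder)")
blobs("wrist",.018,"pics/w10.png",lo=(0,165,40),hi=(12,255,200),box=(.4,.56,-.25,0))
print("far spoon")
blobs("wrist",.012,"pics/w11.png",box=(.5,.68,-.5,-.2))
blobs("scene",.012,"pics/s11.png",box=(.5,.68,-.5,-.2))
blobs("side",.012,"pics/sd11.png",box=(.5,.68,-.5,-.2))
```

```text
placed (tray is same colour family; try darker/redder)
wrist [305, 266, 31, 29, 386] mean [ 0.4678 -0.1794] rect 467.9 -179.5 24.4 24.5 dir -13.9
far spoon
wrist [436, 406, 15, 19, 160] mean [ 0.6059 -0.3325] rect 606.2 -333.1 14.2 27.4 dir -67.2
scene [179, 194, 13, 11, 113] mean [ 0.606  -0.3787] rect 606.1 -378.2 33.1 33.2 dir 44.3
scene [190, 204, 26, 24, 155] mean [ 0.6135 -0.3025] rect 613.4 -304.6 101.6 13.3 dir 84.3
side [431, 327, 31, 40, 268] mean [ 0.6123 -0.3048] rect 612.4 -303.5 101.5 13.1 dir -95.6
side [400, 364, 54, 54, 1438] mean [ 0.5176 -0.3625] rect 518.0 -360.9 57.5 101.4 dir -89.4
side [459, 368, 18, 18, 241] mean [ 0.6048 -0.3794] rect 604.3 -379.0 37.6 32.4 dir -141.8
```

Run:
```python
from h import *
for p in ((130,227),(217,290),(72,283)): print(P("scene",p,.02).round(3))
go(.610,-.334,.1,-5.7);lev()
```

```text
[ 0.759 -0.418]
[ 0.744 -0.114]
[ 0.952 -0.403]
a0=2.9 tilt=0.2 turn=8.6 slide x=-186.1 y=165.1 z=33.8 q6~-20->-23 clock=48.2 w=0.0343 f=[-0.2 -0.4 -0.2]
level [-0.17  0.06  0.  ]
```

Call:
arm_command --commands '[{"slide":[0,0,0],"angular":[0,0,4.3]},{"slide":[0,0,0],"angular":[0,0,4.3]},{"slide":[-31,27,0],"angular":[0,0,0]},{"slide":[-31,27,0],"angular":[0,0,0]},{"slide":[-31,27,0],"angular":[0,0,0]},{"slide":[-31,27,0],"angular":[0,0,0]},{"slide":[-31,27,0],"angular":[0,0,0]},{"slide":[-31,30,0],"angular":[0,0,0]},{"slide":[0,0,17],"angular":[0,0,0]},{"slide":[0,0,17],"angular":[0,0,0]},{"slide":[0,0,0],"angular":[0,0,0]},{"slide":[0,0,0],"angular":[0,0,0]}]'

```text
clock: 49.45
eef_pos: [0.6107, -0.3338, 0.1004]
eef_rot: [-0.0, 0.741, 0.671, -0.001]
wrist_force: [-0.1, 0.3, 0.6]
grip_width: 0.034
gripper_force: 0.0
```

Run:
```python
from h import *
go(.610,-.334,-.022,-5.7);lev()
blobs("wrist",.012,"pics/w12.png",box=(.5,.68,-.5,-.2))
```

```text
a0=-5.7 tilt=0.1 turn=0.0 slide x=-0.2 y=-0.6 z=122.4 q6~-24->-23 clock=49.5 w=0.0340 f=[-0.1  0.3  0.6]
level [-0.11  0.06  0.  ]
wrist [311, 120, 17, 139, 2257] mean [ 0.6133 -0.3009] rect 613.0 -302.6 98.3 11.3 dir -95.6
wrist [297, 268, 46, 45, 1616] mean [ 0.6058 -0.3769] rect 605.9 -377.0 35.9 33.8 dir -98.2
```

Call:
arm_command --commands '[{"slide":[1,0,30],"angular":[0,0,0]},{"slide":[0,0,30],"angular":[0,0,0]},{"slide":[0,0,30],"angular":[0,0,0]},{"slide":[0,0,15],"angular":[0,0,0]},{"slide":[0,0,8],"angular":[0,0,0]},{"slide":[0,0,5],"angular":[0,0,0]},{"slide":[0,0,4],"angular":[0,0,0]},{"slide":[0,0,0],"angular":[0,0,0]},{"slide":[0,0,0],"angular":[0,0,0]}]'

```text
clock: 50.4
eef_pos: [0.6118, -0.3337, -0.0195]
eef_rot: [0.002, 0.741, 0.671, -0.0]
wrist_force: [0.1, 0.8, 0.2]
grip_width: 0.0345
gripper_force: 0.0
```

Call:
arm_command --commands '[{"slide":[0,0,0],"angular":[0,0,0]},{"slide":[0,0,0],"angular":[0,0,0]},{"slide":[0,0,0],"angular":[0,0,0]},{"slide":[0,0,0],"angular":[0,0,0]},{"slide":[0,0,0],"angular":[0,0,0]},{"slide":[0,0,0],"angular":[0,0,0]},{"slide":[0,0,0],"angular":[0,0,0]}]' --hand -1 --newtons 40

```text
clock: 51.1
eef_pos: [0.6117, -0.3337, -0.0197]
eef_rot: [0.001, 0.741, 0.671, -0.0]
wrist_force: [0.3, -0.6, 6.0]
grip_width: 0.0102
gripper_force: 40.5
```

Call:
arm_command --commands '[{"slide":[0,0,-10],"angular":[0,0,0]},{"slide":[0,0,-20],"angular":[0,0,0]},{"slide":[0,0,-35],"angular":[0,0,0]},{"slide":[0,0,-35],"angular":[0,0,0]},{"slide":[0,0,-35],"angular":[0,0,0]},{"slide":[0,0,0],"angular":[0,0,0]},{"slide":[0,0,0],"angular":[0,0,0]}]'

```text
clock: 51.8
eef_pos: [0.6113, -0.3332, 0.1154]
eef_rot: [0.001, 0.741, 0.671, -0.0]
wrist_force: [0.0, 0.1, -0.4]
grip_width: 0.0104
gripper_force: 39.8
```

Run:
```python
from h import *
go(.5227,-.130,-.016,2.95);lev()
```

```text
a0=-5.7 tilt=0.2 turn=-8.6 slide x=207.5 y=-78.0 z=131.4 q6~-24->-17 clock=51.8 w=0.0104 f=[ 0.   0.1 -0.4]
level [ 0.08  0.15 -0.  ]
```

Call:
arm_command --commands '[{"slide":[0,0,0],"angular":[0,0,-4.3]},{"slide":[0,0,0],"angular":[0,0,-4.3]},{"slide":[34,-13,0],"angular":[0,0,0]},{"slide":[34,-13,0],"angular":[0,0,0]},{"slide":[34,-13,0],"angular":[0,0,0]},{"slide":[34,-13,0],"angular":[0,0,0]},{"slide":[34,-13,0],"angular":[0,0,0]},{"slide":[36,-13,0],"angular":[0,0,0]},{"slide":[0,0,0],"angular":[0,0,0]},{"slide":[0,0,40],"angular":[0,0,0]},{"slide":[0,0,35],"angular":[0,0,0]},{"slide":[0,0,35],"angular":[0,0,0]}]'

```text
clock: 53.0
eef_pos: [0.5221, -0.1319, 0.0019]
eef_rot: [0.0, 0.689, 0.725, -0.001]
wrist_force: [0.8, 0.3, -0.5]
grip_width: 0.0104
gripper_force: 39.9
```

Call:
arm_command --commands '[{"slide":[0,0,0],"angular":[0,0,0]},{"slide":[0,0,0],"angular":[0,0,0]}]'

```text
clock: 53.2
eef_pos: [0.5223, -0.1319, 0.0034]
eef_rot: [-0.0, 0.689, 0.725, -0.001]
wrist_force: [0.9, -0.5, -0.0]
grip_width: 0.0102
gripper_force: 39.8
```

Run:
```python
from h import *
go(.5227,-.131,-.014,2.95);lev()
```

```text
a0=2.9 tilt=0.2 turn=-0.0 slide x=0.9 y=0.4 z=17.4 q6~-18->-17 clock=53.2 w=0.0102 f=[ 0.9 -0.5 -0. ]
level [-0.13  0.09  0.  ]
```

Call:
arm_command --commands '[{"slide":[1,0,9],"angular":[0,0,0]},{"slide":[0,0,4],"angular":[0,0,0]},{"slide":[0,0,2],"angular":[0,0,0]},{"slide":[0,0,1],"angular":[0,0,0]},{"slide":[0,0,0],"angular":[0,0,0]},{"slide":[0,0,0],"angular":[0,0,0]}]'

```text
clock: 53.8
eef_pos: [0.5229, -0.1307, -0.0116]
eef_rot: [0.001, 0.689, 0.725, -0.001]
wrist_force: [-0.3, -0.0, -1.0]
grip_width: 0.0101
gripper_force: 39.8
```

Call:
arm_command --commands '[{"slide":[0,0,0],"angular":[0,0,0]},{"slide":[0,0,0],"angular":[0,0,0]},{"slide":[0,0,0],"angular":[0,0,0]},{"slide":[0,0,0],"angular":[0,0,0]}]' --hand -0.2

```text
clock: 54.2
eef_pos: [0.5227, -0.1307, -0.0119]
eef_rot: [0.001, 0.689, 0.725, -0.001]
wrist_force: [0.5, -0.2, 0.3]
grip_width: 0.0342
gripper_force: 0.0
```

Call:
arm_command --commands '[{"slide":[0,0,-10],"angular":[0,0,0]},{"slide":[0,0,-30],"angular":[0,0,0]},{"slide":[0,0,-40],"angular":[0,0,0]},{"slide":[0,0,-40],"angular":[0,0,0]},{"slide":[0,0,-30],"angular":[0,0,0]},{"slide":[0,0,0],"angular":[0,0,0]},{"slide":[0,0,0],"angular":[0,0,0]}]'

```text
clock: 54.9
eef_pos: [0.5228, -0.1304, 0.1391]
eef_rot: [0.002, 0.689, 0.725, -0.0]
wrist_force: [-0.5, 1.2, -0.1]
grip_width: 0.0341
gripper_force: 0.0
```

Run:
```python
from h import *
blobs("wrist",.018,"pics/w13.png",lo=(0,165,40),hi=(12,255,200),amin=40,box=(.4,.58,-.25,0.03))
print("box")
blobs("scene",.045,"pics/s13.png",amin=300,box=(.4,.6,-.5,-.25))
blobs("side",.045,"pics/sd13.png",amin=300,box=(.4,.6,-.5,-.25))
blobs("wrist",.045,"pics/w13.png",amin=300,box=(.4,.6,-.5,-.25))
go(.503,-.369,.1,0)
```

```text
wrist [238, 263, 25, 28, 280] mean [ 0.4665 -0.1786] rect 465.5 -178.5 25.0 19.6 dir -109.5
wrist [305, 264, 29, 28, 300] mean [ 0.5248 -0.1761] rect 523.5 -176.4 24.3 21.5 dir -80.4
box
scene [192, 155, 39, 30, 616] mean [ 0.5053 -0.3708] rect 505.2 -370.4 58.4 103.2 dir 90.1
side [400, 364, 54, 54, 1436] mean [ 0.5027 -0.3752] rect 503.0 -373.7 55.5 97.6 dir -89.4
a0=2.9 tilt=0.2 turn=2.9 slide x=-238.9 y=-18.7 z=36.7 q6~-18->-36 clock=55.1 w=0.0345 f=[ 0.5 -0.2 -0. ]
```

Call:
arm_command --commands '[{"slide":[0,0,0],"angular":[0,0,2.6]},{"slide":[-40,-3,0],"angular":[0,0,0]},{"slide":[-40,-3,0],"angular":[0,0,0]},{"slide":[-40,-3,0],"angular":[0,0,0]},{"slide":[-40,-3,0],"angular":[0,0,0]},{"slide":[-40,-3,0],"angular":[0,0,0]},{"slide":[-40,-3,0],"angular":[0,0,0]},{"slide":[0,0,-20],"angular":[0,0,0]},{"slide":[0,0,0],"angular":[0,0,0]},{"slide":[0,0,0],"angular":[0,0,0]}]' --hand 1

```text
clock: 56.1
eef_pos: [0.5059, -0.3699, 0.1576]
eef_rot: [0.0, 0.705, 0.709, -0.001]
wrist_force: [0.5, 1.0, -0.6]
grip_width: 0.0853
gripper_force: 0.0
```

Run:
```python
from h import *
blobs("wrist",.045,"pics/w14.png",amin=300,amax=40000,box=(.4,.6,-.5,-.25))
go(.504,-.371,-.005,0.3);lev()
```

```text
wrist [282, 169, 70, 118, 8001] mean [ 0.5034 -0.3706] rect 503.3 -372.4 53.2 94.6 dir -89.4
a0=0.4 tilt=0.1 turn=0.1 slide x=-1.6 y=-1.7 z=162.4 q6~-38->-37 clock=56.1 w=0.0855 f=[0.4 1.4 0.2]
level [-0.09  0.04  0.  ]
```

Call:
arm_command --commands '[{"slide":[-2,-2,35],"angular":[0,0,0]},{"slide":[0,0,35],"angular":[0,0,0]},{"slide":[0,0,35],"angular":[0,0,0]},{"slide":[0,0,30],"angular":[0,0,0]},{"slide":[0,0,15],"angular":[0,0,0]},{"slide":[0,0,10],"angular":[0,0,0]},{"slide":[0,0,8],"angular":[0,0,0]},{"slide":[0,0,0],"angular":[0,0,0]},{"slide":[0,0,0],"angular":[0,0,0]}]'

```text
clock: 57.05
eef_pos: [0.5046, -0.3729, -0.0088]
eef_rot: [0.001, 0.705, 0.709, -0.001]
wrist_force: [-0.3, 0.5, 0.1]
grip_width: 0.0854
gripper_force: 0.0
```

Call:
arm_command --commands '[{"slide":[0,0,0],"angular":[0,0,0]},{"slide":[0,0,0],"angular":[0,0,0]},{"slide":[0,0,0],"angular":[0,0,0]},{"slide":[0,0,0],"angular":[0,0,0]},{"slide":[0,0,0],"angular":[0,0,0]},{"slide":[0,0,0],"angular":[0,0,0]},{"slide":[0,0,0],"angular":[0,0,0]}]' --hand -1 --newtons 60

```text
clock: 57.75
eef_pos: [0.5046, -0.3733, -0.0083]
eef_rot: [0.002, 0.705, 0.709, -0.001]
wrist_force: [-1.2, -0.5, 4.9]
grip_width: 0.0531
gripper_force: 65.6
```

Call:
arm_command --commands '[{"slide":[0,0,-10],"angular":[0,0,0]},{"slide":[0,0,-20],"angular":[0,0,0]},{"slide":[0,0,-30],"angular":[0,0,0]},{"slide":[0,0,-30],"angular":[0,0,0]},{"slide":[0,0,-20],"angular":[0,0,0]},{"slide":[0,0,0],"angular":[0,0,0]},{"slide":[0,0,0],"angular":[0,0,0]}]'

```text
clock: 58.45
eef_pos: [0.5037, -0.3722, 0.1002]
eef_rot: [0.0, 0.705, 0.709, -0.001]
wrist_force: [-0.2, -0.2, -2.0]
grip_width: 0.0527
gripper_force: 64.9
```

Run:
```python
from h import *
go(.4772,.0384,-.006,2.6);lev()
```

```text
a0=0.3 tilt=0.1 turn=-2.3 slide x=411.4 y=-7.8 z=106.2 q6~-38->2 clock=58.5 w=0.0527 f=[-0.2 -0.2 -2. ]
level [-0.03  0.09  0.  ]
```

Call:
arm_command --commands '[{"slide":[0,0,0],"angular":[0,0,-2.6]},{"slide":[41,-1,0],"angular":[0,0,0]},{"slide":[41,-1,0],"angular":[0,0,0]},{"slide":[41,-1,0],"angular":[0,0,0]},{"slide":[41,-1,0],"angular":[0,0,0]},{"slide":[41,-1,0],"angular":[0,0,0]},{"slide":[41,-1,0],"angular":[0,0,0]},{"slide":[41,-1,0],"angular":[0,0,0]},{"slide":[41,-1,0],"angular":[0,0,0]},{"slide":[41,-1,0],"angular":[0,0,0]},{"slide":[42,-1,0],"angular":[0,0,0]},{"slide":[0,0,0],"angular":[0,0,0]}]'

```text
clock: 59.65
eef_pos: [0.4709, 0.0413, 0.098]
eef_rot: [-0.001, 0.687, 0.727, -0.002]
wrist_force: [-0.0, -0.5, -1.8]
grip_width: 0.0528
gripper_force: 64.8
```

Call:
arm_command --commands '[{"slide":[0,0,0],"angular":[0,0,0]},{"slide":[0,0,35],"angular":[0,0,0]},{"slide":[0,0,35],"angular":[0,0,0]},{"slide":[0,0,20],"angular":[0,0,0]},{"slide":[0,0,0],"angular":[0,0,0]},{"slide":[0,0,0],"angular":[0,0,0]}]'

```text
clock: 60.25
eef_pos: [0.4731, 0.0362, 0.0095]
eef_rot: [0.0, 0.689, 0.724, -0.001]
wrist_force: [0.1, 0.3, -1.3]
grip_width: 0.0529
gripper_force: 64.6
```

Run:
```python
from h import *
go(.4772,.0384,-.002,2.95);lev()
```

```text
a0=2.9 tilt=0.1 turn=-0.1 slide x=2.0 y=4.2 z=11.5 q6~0->2 clock=60.2 w=0.0529 f=[ 0.1  0.3 -1.3]
level [-0.06  0.13  0.  ]
```

Call:
arm_command --commands '[{"slide":[1,4,5],"angular":[0,0,0]},{"slide":[0,0,3],"angular":[0,0,0]},{"slide":[0,0,2],"angular":[0,0,0]},{"slide":[0,0,1],"angular":[0,0,0]},{"slide":[0,0,0],"angular":[0,0,0]},{"slide":[0,0,0],"angular":[0,0,0]}]'

```text
clock: 60.85
eef_pos: [0.477, 0.0384, -0.0011]
eef_rot: [0.001, 0.689, 0.725, -0.001]
wrist_force: [0.3, -0.4, -1.0]
grip_width: 0.0525
gripper_force: 64.7
```

Run:
```python
from h import *
go(.4772,.0384,-.002,2.95);lev()
```

```text
a0=2.9 tilt=0.1 turn=-0.0 slide x=-0.0 y=0.2 z=0.9 q6~1->2 clock=60.9 w=0.0525 f=[ 0.3 -0.4 -1. ]
level [ 0.01  0.12 -0.  ]
```

Call:
arm_command --commands '[{"slide":[0,0,1],"angular":[0,0,0]},{"slide":[0,0,1],"angular":[0,0,0]},{"slide":[0,0,0],"angular":[0,0,0]},{"slide":[0,0,0],"angular":[0,0,0]}]'

```text
clock: 61.25
eef_pos: [0.4772, 0.0384, -0.0023]
eef_rot: [0.001, 0.689, 0.725, -0.0]
wrist_force: [-1.9, 0.2, 7.0]
grip_width: 0.0531
gripper_force: 65.9
```

Call:
arm_command --commands '[{"slide":[0,0,0],"angular":[0,0,0]},{"slide":[0,0,0],"angular":[0,0,0]},{"slide":[0,0,0],"angular":[0,0,0]},{"slide":[0,0,0],"angular":[0,0,0]},{"slide":[0,0,0],"angular":[0,0,0]},{"slide":[0,0,0],"angular":[0,0,0]}]' --hand 1

```text
clock: 61.85
eef_pos: [0.477, 0.0383, -0.0034]
eef_rot: [0.001, 0.689, 0.725, -0.001]
wrist_force: [0.0, -1.3, -0.1]
grip_width: 0.0855
gripper_force: 0.0
```

Call:
arm_command --commands '[{"slide":[0,0,-10],"angular":[0,0,0]},{"slide":[0,0,-30],"angular":[0,0,0]},{"slide":[0,0,-40],"angular":[0,0,0]},{"slide":[0,0,-45],"angular":[0,0,0]},{"slide":[0,0,-45],"angular":[0,0,0]},{"slide":[0,0,-45],"angular":[0,0,0]},{"slide":[0,0,0],"angular":[0,0,0]},{"slide":[0,0,0],"angular":[0,0,0]}]'

```text
clock: 62.65
eef_pos: [0.4773, 0.0389, 0.2132]
eef_rot: [0.002, 0.689, 0.725, 0.0]
wrist_force: [-0.2, -0.4, -0.2]
grip_width: 0.0853
gripper_force: 0.0
```

Run:
```python
from rim import *
F={}
for n in ("scene","side","wrist"):
    m=cams.camera_model(n);f=f"pics/{n}F.png";cv2.imwrite(f,cams.grab_frame(n));F[n]=(f,m)
# box: compare predicted top-face edges to the image gradient over x,y,yaw
g=cv2.cvtColor(cv2.imread(F["wrist"][0]),6).astype(np.float32);g=cv2.GaussianBlur(cv2.magnitude(cv2.Sobel(g,5,1,0),cv2.Sobel(g,5,0,1)),(0,0),1)
q=np.linspace(-1,1,40);loc=np.r_[np.c_[.027*q,0*q+.048],np.c_[.027*q,0*q-.048],np.c_[0*q+.027,.048*q],np.c_[0*q-.027,.048*q]]
L=[]
for a in np.radians(np.arange(-4,10,1)):
  W0=loc@np.array([[np.cos(a),np.sin(a)],[-np.sin(a),np.cos(a)]])
  for x in np.arange(.466,.490,.002):
    for y in np.arange(.026,.052,.002):
      u=np.array([pw((*(w+[x,y]),.051),F["wrist"][1]) for w in W0[::2]]).round().astype(int).clip(0,[639,479])
      L.append((np.minimum(g[u[:,1],u[:,0]],150).mean(),x,y,np.degrees(a)))
L.sort(reverse=True);print("box",np.round(L[:4],3).tolist())
G={k:F[k] for k in ("scene","side")}
print("cups");rims(G,.58,.65,-.08,-.02,z=.076);rims(G,.58,.65,-.19,-.13,z=.076)
print("mill head");rims(G,.34,.39,-.33,-.28,z=.084,rad=.021)
print("spoons");blobs("wrist",.018,"pics/wG.png",lo=(0,165,40),hi=(12,255,200),amin=40,box=(.4,.58,-.25,0.03))
h=lambda f:cv2.inRange(cv2.cvtColor(cv2.imread(f),40),(0,150,0),(180,255,70))
```

```text
box [[90.102, 0.47, 0.05, 1.0], [90.067, 0.47, 0.05, 2.0], [88.704, 0.47, 0.05, 3.0], [88.393, 0.47, 0.048, 5.0]]
cups
scene 0.612 -0.049 127.0
side 0.612 -0.043 84.2
all 0.611 -0.047
scene 0.621 -0.159 126.2
side 0.621 -0.152 93.1
all 0.621 -0.156
mill head
scene 0.364 -0.3 124.6
side 0.363 -0.304 103.2
all 0.364 -0.302
spoons
wrist [295, 380, 21, 15, 158] mean [ 0.4684 -0.1778] rect 468.1 -176.9 21.4 24.0 dir -5.9
wrist [342, 381, 22, 12, 122] mean [ 0.5243 -0.1731] rect 524.4 -172.8 25.3 16.5 dir 6.4
```

Run:
```python
from h import *
q=np.linspace(-1,1,40);loc=np.r_[np.c_[.027*q,0*q+.048],np.c_[.027*q,0*q-.048],np.c_[0*q+.027,.048*q],np.c_[0*q-.027,.048*q]]
tot={}
for n in ("scene","side"):
  m=cams.camera_model(n);K,R,t=[np.array(m[k]) for k in "KRt"]
  g=cv2.cvtColor(cv2.imread(f"pics/{n}F.png"),6).astype(np.float32);g=cv2.GaussianBlur(cv2.magnitude(cv2.Sobel(g,5,1,0),cv2.Sobel(g,5,0,1)),(0,0),1);L=[]
  for a in np.arange(-3,10,1):
    c,s=np.cos(np.radians(a)),np.sin(np.radians(a));W0=loc@np.array([[c,s],[-s,c]])
    for x in np.arange(.462,.492,.002):
      for y in np.arange(.022,.056,.002):
        X=np.c_[W0+[x,y],np.full(160,.051)]@R.T+t;u=(X@K.T);u=(u[:,:2]/u[:,2:]).round().astype(int).clip(0,[639,479])
        v=np.minimum(g[u[:,1],u[:,0]],150).mean();L.append((v,x,y,a));k=(x.round(3),y.round(3),a);tot[k]=tot.get(k,0)+v
  L.sort(reverse=True);print(n,np.round(L[:3],3).tolist())
print(sorted(tot,key=tot.get)[-3:])
# white side faces: pixels in wrist view
m=cams.camera_model("wrist");h=cv2.cvtColor(cv2.imread("pics/wristF.png"),40)
print([pw((x,y,.051),m).round() for x,y in ((.45,-.01),(.504,-.01),(.504,.086),(.45,.086))],[pw((x,y,.006),m).round() for x,y in ((.4435,-.0229),(.5183,-.0186),(.5116,.0984),(.4376,.0946))])
row=h[200:420,250:430];mk=cv2.inRange(h,(0,0,60),(180,90,255));k,l,st,ce=cv2.connectedComponentsWithStats(mk);print([s.tolist() for s in st if 200<s[4]<6000 and 200<s[0]<450])
```

```text
scene [[113.722, 0.478, 0.038, 2.0], [113.491, 0.478, 0.038, 3.0], [113.461, 0.478, 0.038, 4.0]]
side [[81.539, 0.48, 0.038, 2.0], [81.414, 0.478, 0.038, 3.0], [81.346, 0.478, 0.038, 2.0]]
[(np.float64(0.48), np.float64(0.038), np.int64(3)), (np.float64(0.478), np.float64(0.038), np.int64(3)), (np.float64(0.478), np.float64(0.038), np.int64(2))]
[array([290., 265.]), array([348., 267.]), array([355., 164.]), array([294., 161.])] [array([287., 262.]), array([358., 262.]), array([360., 150.]), array([285., 150.])]
[[406, 353, 35, 49, 845]]
```

The box is at (0.478, 0.038) and 2.5°, square inside its rectangle, and both fixed views agree. Everything is placed and the arm is clear, so I'm handing in.

```bash
python3 -c "
from h import *
print(r.finish_job(), r.sense()['clock'])"
```

```text
the job is handed in; nothing more can be done
the job is handed in; nothing more can be done
```

Job handed in after about 63 s: by camera measurement the mill stands on its mat, both cups stand in their own circles, both spoons lie in their shapes, and the sugar box sits squarely in its rectangle; the first cup needed three grasps because the fingertips sit about 25 mm short of the reported tool point.

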